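Set out two cartons of glass on their sloping stands, gently

TASK

The long flat carton and the tall carton under it hold glass. Lay the flat carton on the long, gently sloping stand and the tall carton on the short, steep one: right way up, centred, long side running up the slope, back flat on the slope and lower end resting against the ledge. Grip them lightly (no more than 35 N at each finger), set them down without a bump or a hard press (no more than 40 N, and no dropping), and leave everything else on the worktop where it is.

Things in the scene. Friction and masses are not known exactly. Their poses are not given: they have to be found in the camera images.
- flat_carton: Long flat closed cardboard carton, 55 (own x) x 95 (own y) x 28 mm high, about 0.06 kg. At the start it lies on top of the tall carton. Origin: centre of its underside; z up through its lid. It can be gripped only across the 55 mm.
- tall_carton: Tall closed cardboard carton, 52 (own x) x 72 (own y) x 60 mm high, about 0.08 kg, standing on the worktop under the flat carton. Origin: centre of its underside; z up through its lid. To be gripped across the 52 mm.
- long_stand: Long aluminium stand for the flat carton, bolted down; 44 mm wide (own y), 94 mm deep (own x), 37 mm high at the back. Narrower than the cartons, so that the fingers pass beside it. Origin: centre of its underside on the worktop; own x points level from the ledge to the high back.
- long_rest: Sloping plate of the long stand: 85 mm long, 44 mm wide, rising at 14 degrees. Origin: middle of the inner corner between plate and ledge; x runs up the slope, y across it, z square out of the plate. The ledge at x = 0 stands 10 mm proud of the plate and is 5 mm thick. The flat carton (95 mm) overhangs the plate's upper end by 10 mm when it rests on the ledge.
- short_stand: Short steep aluminium stand for the tall carton, fixed; 44 mm wide (y), 65 mm deep (x), 40 mm high. Origin: centre of its underside; x level towards its high back. The two stands may stand either way round: one ahead of the robot, one at the left under an analyser whose front overhangs to world x = 0.49 at 60 to 110 mm height; come down there square to the slope.
- short_rest: Sloping plate of the short stand: 58 mm long, 44 mm wide, rising at 24 degrees. Origin: middle of the inner corner between plate and ledge; x runs up the slope, y across it, z square out of the plate. The ledge at x = 0 stands 15 mm proud of the plate and is 5 mm thick. The tall carton (72 mm) overhangs the plate's upper end by 14 mm when it rests on the ledge.
- spray_bottle: White pump spray bottle, 48 mm across, 184 mm tall, standing about 93 mm from the cartons' middle off one of their short ends (which end varies). Origin: centre of its underside. Leave it standing.
- pill_jar: Small white screw jar, 34 mm across, 46 mm tall, standing about 93 mm from the cartons' middle off their other short end. Origin: centre of its underside. Leave it standing.
- saline_bottle: Small bottle with a blue cap, 34 mm across, 79 mm tall, near the front edge between the stands. Origin: centre of its underside. Leave it standing.
- vial_carton: Small upright carton, 28 x 34 x 58 mm tall, at the far left. Origin: centre of its underside. Leave it.
- medicine_cup: Thin clear cup, 66 mm across, 66 mm tall, at the front right. Origin: centre of its underside. Leave it.
- forceps: Steel forceps, 19 x 137 x 11 mm, lying along the front edge. Origin: centre of the underside. Leave them.

How it is judged (in metres and radians):
At the end, for the whole second after the job is handed in: The flat carton lies on the long stand and the tall carton on the short stand, right way up, underside flat on the slope (within 4 mm and 5 degrees), long side along the slope (within 8 degrees), centred across it within 9 mm, lower end at most 6 mm from the ledge, at rest and released (x of flat_carton in the frame of long_rest between 0.0445 and 0.0535 m and y of flat_carton in the frame of long_rest between -0.009 and 0.009 m and z of flat_carton in the frame of long_rest between -0.004 and 0.004 m and angle between the z axis of flat_carton and the z axis of long_rest, either way round below 0.09 rad and angle between the y axis of flat_carton and the x axis of long_rest, either way round below 0.14 rad and angle between each of flat_carton, tall_carton's own z axis and vertical below 0.8 rad and linear speed of each of flat_carton, tall_carton below 0.02 m/s and angular speed of each of flat_carton, tall_carton below 0.2 rad/s and x of tall_carton in the frame of short_rest between 0.033 and 0.042 m and y of tall_carton in the frame of short_rest between -0.009 and 0.009 m and z of tall_carton in the frame of short_rest between -0.004 and 0.004 m and angle between the z axis of tall_carton and the z axis of short_rest, either way round below 0.09 rad and angle between the y axis of tall_carton and the x axis of short_rest, either way round below 0.14 rad); the robot touches nothing.
It fails at once if a carton dropped: let go and falling faster than 0.4 m/s (about 8 mm of fall) ((linear speed of flat_carton above 0.4 m/s and contact force between the fingers and flat_carton below 0.1 N) or (linear speed of tall_carton above 0.4 m/s and contact force between the fingers and tall_carton below 0.1 N)).
It fails at once if a carton gripped harder than 35 N a finger (70 N for both together) (contact force between the fingers and flat_carton above 70 N or contact force between the fingers and tall_carton above 70 N).
It fails at once if a carton bumped or pressed on a stand or on the other carton with more than 40 N (contact force between any of flat_carton, tall_carton and long_stand above 40 N or contact force between any of flat_carton, tall_carton and short_stand above 40 N or contact force between flat_carton and tall_carton above 40 N).
It fails at once if a bystander moved by more than 20 mm or tipped (distance of any of spray_bottle, pill_jar, saline_bottle, vial_carton, medicine_cup, forceps from where it was at the start of the episode above 0.02 m or angle between any of spray_bottle, pill_jar, saline_bottle, vial_carton, medicine_cup's own z axis and vertical above 0.3 rad).
It also fails if it takes over 64 s, if anything falls off the work surface, if the arm or the gripper's body presses on something with over 40 N, if the wrist force passes 120 N, or if a joint passes its speed limit or range.

ROBOT

A 6-joint arm with a two-finger parallel gripper is mounted at the origin on a cart in front of the work surface, level with it; the furniture and walls round the work are solid. World frame = base frame: x ahead of the robot, y to its left, z up, the work surface at z = 0. Lengths are in m, angles in degrees, forces in N, time in s.
With the tool pointing down it reaches from about 0.35 to 0.875 m from the base axis. Payload 4.2 kg.
Tool frame: the origin (TCP) lies on the centre line of the jaws, within the pads' length; the fingertips stand 25 mm ahead of it and the grasp point (between the pads) lies 6 mm ahead of it (finger_overhang is the distance from the TCP to the fingertips, in m); z points along the fingers, y is the line along which they close (so a half turn about z gives the same grasp; the last joint's range is limited). The gripper opens to 87 mm and grips with 3 to 60 N. Pads are 19 mm wide; open, the fingers measure 117 mm over their backs; the gripper's body (75 mm by 190 mm) begins 51 mm behind the grasp point.
Start: joints at [-53.938, 22.042, 0.453, 0, -68.411, -14.817], TCP at [0.226, -0.582, 0.248] pointing down, gripper open.
Joint ranges: [-179.83, 179.83], [-69.29, 118.12], [-61.27, 80.66], [-181.25, 117.63], [-171.15, -9.14], [-177.46, 177.46]. Speed limits (degrees/s): [159.86, 159.86, 180, 180, 180, 180].

INTERFACE

Orientations are given as a 3x3 rotation matrix whose columns are the frame's x, y, z axes.
In Python, from station import sense, capture, finish_job, spot_in, tip_of, finger_overhang gives the robot as it stands. The module is installed in compiled form; this text tells all that it offers.
- The arm moves only by the tool servo_tool, never from a script. Its arguments are lists of equal length, an entry for each row: "slide": the shift along the tool's x, y, z in m, a list of three; "spin": the turn about the tool's z in degrees; "grip": the closure, from 0 (fully open) to 1 (shut). A call has exactly 5 rows; each row is the pose to reach, as a shift and turn from the pose commanded when the call began, along the tool's axes at that moment; what a row does not reach only later rows make up. A row lasts 1/12 s, in which the tool goes at most 41.7 mm and 7.16 degrees, less where a joint would pass 70% of its speed; a pose out of reach is approached as far as the arm can. A call with a gripper value outside its range is refused whole. The fingers move at their own pace and stop on an object; the grip force is fixed at half the most. Time passes only in rows, so rows that repeat a pose let the fingers close, or fill a call up. It gives the time, the measured TCP pose, the force, the opening and the grip force at its end, in the units of the state.
- sense(): the state, without advancing time (a new reading comes with each control period).
- capture(name): name is "scene" or "side" or "wrist"; returns a dict with "pixels" (400x640x3 uint8, blue, green, red), "depth" (400x640 float32, m along the optical axis (not along the pixel's ray), 0 where there is no reading), "fx", "fy", "cx", "cy" (pixels), "R" (3x3) and "t" (3): a world point X has camera coordinates R X + t; the wrist camera has in their place "hand_eye" (4x4, takes a point from camera to tool coordinates, whose origin is the TCP and whose axes are the flange's). Camera axes: x right, y down, z forward; pixel columns grow to the right and rows downward; lengths in m; the calibration is good to about 2 mm. The wrist camera is an equidistant fisheye: a pixel r from the principal point sees the ray r / f radians off the axis. A picture is of the moment at which its call begins: read the wrist's pose just before it.
- finish_job(): hands the job in; it is judged then, once.
Trained networks look in the newest picture that a camera, given by its name, has taken for a name from the list of things; names that differ only in an ending like _2 or _b are one class to them, and where a whole thing is asked for, a point or a joint stands for the part that bears it (a point fixed in the world has none). Each returns a list of dicts, best first, with "conf" (0 to 1); they miss things now and then, are a little off and sometimes report something else, mostly with a low value. They report only what shows in the picture. A call takes as long as a camera call.
- spot_in(thing, camera): "point" ([x, y, z] in m, in world coordinates, good to about 4 mm: the middle of the surface that is visible of it).
- tip_of(thing, camera): "point" ([x, y, z] in m, in world coordinates, good to about 4 mm: a listed point, or the origin of a listed thing).
The state is a dict: "time_s": time; "joints": joint angles; "joint_velocities": joint speeds; "effort": joint torques, N m; "tcp_pos": TCP position; "ee_rot": TCP orientation; "wrist_force": force on the tool from outside, world axes, zero at the start; "moment": the same for the moment, N m; "gripper_width": opening from 0.0 (shut) to 1.0 (fully open); "gripper_force": force on a finger pad.
Only numpy, scipy, OpenCV 4.12 (cv2) and the standard library are available. Lean on these libraries where they do the work, as an engineer would, in place of code of your own. Each camera call takes 0.05 s, during which the arm holds its last target. There are 200 camera calls.

## Working session

There is one attempt and no reset: what is moved stays moved. The work goes in short steps, Python scripts to look and compute and a tool call to move; the robot and the scene stay as the last step left them, time stands still between calls to the robot, and variables do not carry over. Pictures are saved under pics/ and viewed, at most 10 in all, crops included, and the job is handed in when it is done.

Besides the shell and the picture viewer there is one more tool, called after "Request:" in YAML: its name, and indented under it one key for each argument. servo_tool: Moves the arm, as the interface text tells. Its arguments: {"type":"object","properties":{"slide":{"type":"array"},"spin":{"type":"array"},"grip":{"type":"array"}},"required":["slide","spin","grip"]}

```bash
mkdir -p pics; cat > h.py <<'E'
import numpy as np,cv2
from station import *
E
python3 - <<'E'
from h import *
s=sense();print({k:np.round(v,3).tolist() for k,v in s.items()}, finger_overhang)
T=["flat_carton","tall_carton","long_stand","long_rest","short_stand","short_rest","spray_bottle","pill_jar","saline_bottle","vial_carton"]
for c in ["scene","side"]:
    d=capture(c);cv2.imwrite(f"pics/{c}0.png",d["pixels"]);np.savez(f"{c}0.npz",**d)
    print(c,np.round(-d["R"].T@d["t"],3))
    for n in T:
        print(n,[ (np.round(a["point"],3).tolist(),round(a["conf"],2)) for a in tip_of(n,c)[:2]],[ (np.round(a["point"],3).tolist(),round(a["conf"],2)) for a in spot_in(n,c)[:1]])
E
```

```text
{'time_s': 0.0, 'joints': [-53.938, 22.092, 0.381, -0.029, -68.41, -14.818], 'joint_velocities': [-0.054, -0.01, -0.024, -0.031, -0.124, -0.008], 'effort': [-0.002, -39.067, 18.74, 4.22, 0.011, -0.0], 'tcp_pos': [0.226, -0.582, 0.246], 'ee_rot': [[-0.932, -0.362, -0.001], [-0.362, 0.932, 0.002], [0.0, 0.002, -1.0]], 'wrist_force': [-1.199, 0.129, 0.335], 'moment': [0.01, -0.021, -0.009], 'gripper_force': 0.0, 'gripper_width': 0.997} 0.025
scene [-0.218 -0.843  0.797]
flat_carton [([0.53, -0.152, 0.056], 0.87)] [([0.518, -0.164, 0.087], 0.77)]
tall_carton [([0.527, -0.152, 0.0], 0.56)] [([0.508, -0.175, 0.029], 0.56)]
long_stand [([0.392, 0.243, 0.015], 0.7), ([0.531, -0.028, -0.004], 0.48)] [([0.551, -0.033, 0.024], 0.71)]
long_rest [([0.496, -0.033, 0.02], 0.57)] [([0.56, -0.035, 0.036], 0.73)]
short_stand [([0.414, 0.244, -0.001], 0.81)] [([0.413, 0.233, 0.022], 0.88)]
short_rest [([0.526, -0.151, 0.056], 0.74)] [([0.414, 0.238, 0.025], 0.48)]
spray_bottle [([0.434, -0.125, -0.001], 0.66)] [([0.42, -0.14, 0.087], 0.71)]
pill_jar [([0.614, -0.175, 0.003], 0.77)] [([0.606, -0.182, 0.
[... 255 characters left out ...]
 0.092], 0.76)]
tall_carton [] []
long_stand [([0.535, -0.03, -0.0], 0.66)] [([0.528, -0.031, 0.023], 0.69)]
long_rest [([0.493, -0.03, 0.017], 0.76)] [([0.529, -0.03, 0.029], 0.61)]
short_stand [([0.421, 0.248, 0.001], 0.72), ([0.615, -0.173, 0.001], 0.18)] [([0.411, 0.245, 0.028], 0.67)]
short_rest [([0.392, 0.242, 0.015], 0.63), ([0.618, -0.175, 0.001], 0.23)] [([0.414, 0.244, 0.03], 0.58)]
spray_bottle [([0.433, -0.119, -0.001], 0.73)] [([0.412, 0.248, 0.028], 0.72)]
pill_jar [([0.616, -0.172, 0.003], 0.57)] [([0.416, 0.244, 0.029], 0.56)]
saline_bottle [([0.44, 0.1, 0.003], 0.47)] [([0.433, 0.104, 0.051], 0.41)]
vial_carton [([0.411, 0.354, 0.003], 0.63)] [([0.401, 0.356, 0.064], 0.47)]
```

View pics/scene0.png

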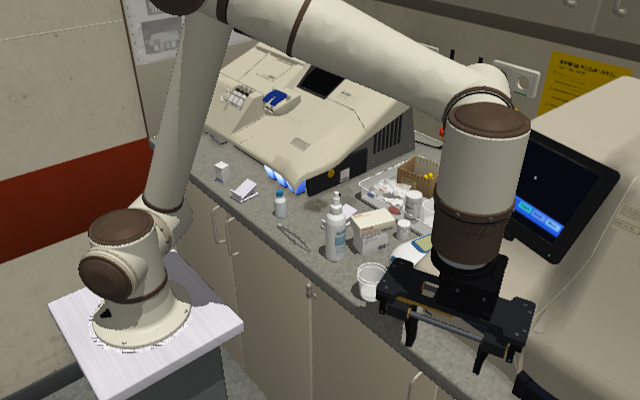

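View pics/side0.png

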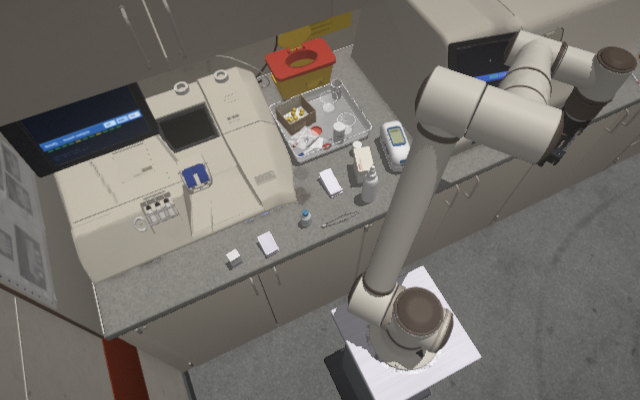

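```bash
cat >> h.py <<'E'
def cloud(d):
    v,u=np.mgrid[0:400,0:640];z=d["depth"];m=z>0
    P=np.stack([(u-d["cx"])/d["fx"]*z,(v-d["cy"])/d["fy"]*z,z],-1)
    return (P-d["t"])@d["R"],m     # R^T(P-t)
def rect(P):
    c=P[:,:2].astype(np.float32)*1000
    return cv2.minAreaRect(c)
E
python3 - <<'E'
from h import *
for c in ["side","scene"]:
    d=np.load(f"{c}0.npz");W,m=cloud(d);print(c,d["fx"])
    def box(x0,x1,y0,y1,z0,z1):
        P=W[m];k=(P[:,0]>x0)&(P[:,0]<x1)&(P[:,1]>y0)&(P[:,1]<y1)&(P[:,2]>z0)&(P[:,2]<z1);return P[k]
    P=box(.46,.6,-.24,-.06,.082,.095);print("flat",len(P),P.mean(0),rect(P))
    P=box(.46,.60,-.075,.02,.012,.06);print("long",len(P),P.min(0),P.max(0),rect(P))
    A=np.c_[P[:,:2],np.ones(len(P))];g=np.linalg.lstsq(A,P[:,2],rcond=None)[0];print(g,np.degrees(np.arctan2(g[1],g[0])))
    P=box(.36,.48,.19,.30,.01,.06);print("short",len(P),P.min(0),P.max(0),rect(P))
    A=np.c_[P[:,:2],np.ones(len(P))];g=np.linalg.lstsq(A,P[:,2],rcond=None)[0];print(g,np.degrees(np.arctan2(g[1],g[0])))
d=np.load("side0.npz");im=d["pixels"][130:280,210:420];cv2.imwrite("pics/c1.png",cv2.resize(im,None,fx=3.8,fy=3.8,interpolation=cv2.INTER_CUBIC))
d=capture("wrist");print(d["hand_eye"],d["fx"],d["cx"],d["cy"])
E
```

```text
side 434.4343014599657
flat 392 [ 0.52772923 -0.14964398  0.08810964] ((527.005859375, -151.4408416748047), (55.67236328125, 98.92894744873047), 72.34651184082031)
long 331 [ 0.48299309 -0.05532969  0.01207299] [ 0.57759284 -0.00832899  0.04202828] ((530.4682006835938, -32.27101135253906), (93.68741607666016, 45.23959732055664), 2.3246259689331055)
[ 0.18538049  0.02595774 -0.07135364] 7.970967466031248
short 296 [0.3790204  0.22098998 0.0100188 ] [0.44295035 0.26768474 0.04284469] ((410.4364929199219, 244.3785858154297), (64.11625671386719, 43.624446868896484), 3.579752206802368)
[ 0.30783668 -0.00529158 -0.09824003] -0.9847927003319265
scene 513.5178563106014
flat 602 [ 0.52550536 -0.15545652  0.08734701] ((528.389404296875, -152.82778930664062), (61.02560043334961, 96.45240783691406), 71.75543975830078)
long 162 [ 0.48316374 -0.05815556  0.01252491] [ 0.57741153 -0.0074605   0.03909173] ((531.587890625, -35.090423583984375), (94.21292877197266, 48.973876953125), 4.178828239440918)
[ 0.16255877  0.03275716 -0.05785036] 11.39307855031933
short 275 [0.37911995 0.21584612 0.0101276 ] [0.44565205 0.2677939  0.04120095] ((412.8587646484375, 242.33828735351562), (65.39201354980469, 50.72433090209961), 4.356992244720459)
[ 0.2063566   0.09932538 -0.08344802] 25.70285340840505
[[ 1.98598933e-04 -9.66544912e-01 -2.56497358e-01  7.07751026e-02]
 [ 9.99999978e-01  2.09197928e-04 -1.40362629e-05  1.20609086e-03]
 [ 6.72253943e-05 -2.56497349e-01  9.66544932e-01 -1.38954256e-01]
 [ 0.00000000e+00  0.00000000e+00  0.00000000e+00  1.00000000e+00]] 309.70691628693146 319.7081485075816 197.50113697711717
```

View pics/c1.png

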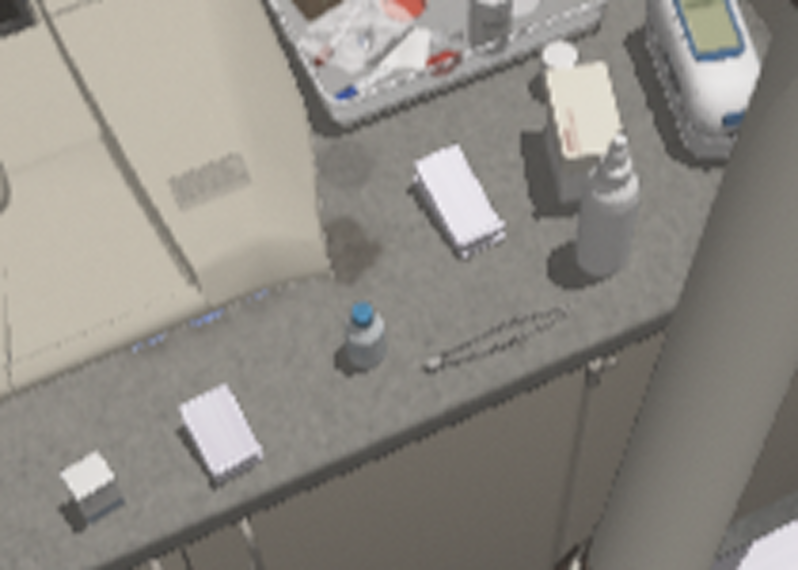

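```bash
cat >> h.py <<'E'
def to(p,yaw):
    "slide and spin from the measured pose to TCP p, tool y at yaw deg"
    s=sense();R=np.array(s["ee_rot"]);y0=np.degrees(np.arctan2(R[1,1],R[0,1]))
    print("t",round(s["time_s"],2),"tcp",np.round(s["tcp_pos"],4),"yaw",round(y0,2),"w",round(s["gripper_width"],3),"F",np.round(s["wrist_force"],1),s["gripper_force"])
    print("slide",np.round(R.T@(np.array(p)-s["tcp_pos"]),4),"spin",round(y0-yaw,2))
E
python3 - <<'E'
from h import *
for c in ["side","scene"]:
    d=np.load(f"{c}0.npz");W,m=cloud(d);P=W[m]
    for z0,z1 in [(.05,.12),(.12,.2),(.2,.4)]:
        print(c,z0)
        for y in np.arange(-.65,.35,.05):
            k=(P[:,1]>y)&(P[:,1]<y+.05)&(P[:,2]>z0)&(P[:,2]<z1)&(P[:,0]>.3)&(P[:,0]<.9)
            if k.sum()>3: print(round(y,2),k.sum(),"x",np.round(np.percentile(P[k,0],[1,50]),3),end="; ")
        print()
    k=(P[:,2]>.055)&(P[:,2]<.3)&(P[:,0]>.48)&(P[:,0]<.6)&(P[:,1]>-.02)&(P[:,1]<.3)
    print("analyser min y",np.percentile(P[k,1],[0,1,5]),P[k,0].min())
to((0.528,-0.152,.30),72.3)
E
```

```text
side 0.05
-0.55 23 x [0.418 0.422]; -0.5 64 x [0.414 0.417]; -0.45 33 x [0.412 0.416]; -0.4 865 x [0.575 0.731]; -0.35 272 x [0.495 0.571]; -0.3 626 x [0.471 0.542]; -0.25 176 x [0.489 0.862]; -0.2 309 x [0.492 0.559]; -0.15 589 x [0.409 0.508]; -0.1 107 x [0.431 0.836]; -0.05 84 x [0.652 0.794]; 0.0 79 x [0.652 0.834]; 0.05 101 x [0.427 0.56 ]; 0.1 392 x [0.424 0.507]; 0.15 250 x [0.488 0.502]; 0.2 356 x [0.488 0.511]; 0.25 429 x [0.488 0.52 ]; 0.3 485 x [0.398 0.518]; 
side 0.12
-0.5 45 x [0.413 0.418]; -0.45 129 x [0.414 0.807]; -0.4 901 x [0.618 0.738]; -0.15 169 x [0.413 0.428]; 0.05 382 x [0.583 0.663]; 0.1 780 x [0.534 0.612]; 0.15 915 x [0.519 0.598]; 0.2 877 x [0.522 0.609]; 0.25 915 x [0.554 0.632]; 0.3 695 x [0.554 0.604]; 
side 0.2
-0.65 11 x [0.558 0.563]; -0.6 260 x [0.461 0.487]; -0.55 578 x [0.454 0.488]; -0.5 389 x [0.479 0.506]; -0.45 3626 x [0.513 0.719]; -0.4 150 x [0.62  0.675]; 0.05 358 x [0.72  0.809]; 0.1 1059 x [0.678 0.783]; 0.15 1225 x [0.673 0.78 ]; 0.2 1246 x [0.676 0.78 ]; 0.25 1124 x [0.705 0.8  ]; 0.3 1409 x [0.598 0.782]; 
analyser min y [0.07623949 0
[... 663 characters left out ...]
 -0.45 110 x [0.415 0.428]; -0.4 223 x [0.421 0.434]; -0.15 321 x [0.414 0.429]; 0.05 1259 x [0.584 0.693]; 0.1 1132 x [0.534 0.622]; 0.15 724 x [0.522 0.601]; 0.2 422 x [0.524 0.609]; 0.25 584 x [0.558 0.631]; 0.3 702 x [0.558 0.62 ]; 
scene 0.2
-0.65 4753 x [0.433 0.485]; -0.6 3084 x [0.436 0.477]; -0.55 2463 x [0.441 0.492]; -0.5 191 x [0.5   0.516]; 0.05 595 x [0.727 0.798]; 0.1 695 x [0.678 0.744]; 0.15 504 x [0.678 0.735]; 0.2 425 x [0.678 0.738]; 0.25 305 x [0.705 0.756]; 0.3 600 x [0.597 0.724]; 
analyser min y [0.0722341  0.07900149 0.08898086] 0.4874245154440823
t 2.15 tcp [ 0.2265 -0.5825  0.2475] yaw 111.24 w 0.997 F [ 0.5  0.6 -0.2] 0.0
slide [-0.437   0.292  -0.0525] spin 38.94
```

Request:
servo_tool:
  slide:
    - [-0.033, 0.022, -0.006]
    - [-0.066, 0.044, -0.012]
    - [-0.099, 0.066, -0.018]
    - [-0.132, 0.088, -0.024]
    - [-0.165, 0.11, -0.03]
  spin: [0, 0, 0, 0, 0]
  grip: [0, 0, 0, 0, 0]

```text
time_s: 2.57
tcp_pos: [0.3411, -0.4187, 0.278]
ee_rot: [[-0.932, -0.362, 0.0], [-0.362, 0.932, -0.0], [-0.0, -0.0, -1.0]]
wrist_force: [0.7, -0.0, 0.4]
gripper_width: 1.0
gripper_force: 0.0
```

Request:
servo_tool:
  slide:
    - [-0.033, 0.022, -0.006]
    - [-0.066, 0.044, -0.012]
    - [-0.099, 0.066, -0.018]
    - [-0.132, 0.088, -0.022]
    - [-0.165, 0.11, -0.022]
  spin: [0, 0, 0, 0, 0]
  grip: [0, 0, 0, 0, 0]

```text
time_s: 2.98
tcp_pos: [0.4555, -0.2563, 0.3011]
ee_rot: [[-0.932, -0.363, 0.003], [-0.363, 0.932, -0.001], [-0.002, -0.002, -1.0]]
wrist_force: [0.6, 0.0, 1.0]
gripper_width: 1.001
gripper_force: 0.0
```

Request:
servo_tool:
  slide:
    - [-0.033, 0.022, 0]
    - [-0.066, 0.044, 0]
    - [-0.099, 0.066, 0]
    - [-0.107, 0.072, 0]
    - [-0.107, 0.072, 0]
  spin: [7, 14, 21, 28, 35]
  grip: [0, 0, 0, 0, 0]

```text
time_s: 3.4
tcp_pos: [0.5298, -0.1491, 0.2992]
ee_rot: [[-0.973, 0.23, 0.0], [0.23, 0.973, 0.0], [-0.0, 0.0, -1.0]]
wrist_force: [0.4, -0.0, 1.2]
gripper_width: 0.999
gripper_force: 0.0
```

Request:
servo_tool:
  slide:
    - [0, 0, 0]
    - [0, 0, 0]
    - [0, 0, 0]
    - [0, 0, 0]
    - [0, 0, 0]
  spin: [4, 4, 4, 4, 4]
  grip: [0, 0, 0, 0, 0]

```text
time_s: 3.82
tcp_pos: [0.5278, -0.1523, 0.2997]
ee_rot: [[-0.956, 0.295, 0.0], [0.295, 0.956, -0.0], [-0.0, 0.0, -1.0]]
wrist_force: [0.6, -0.6, 0.1]
gripper_width: 1.001
gripper_force: 0.0
```

```bash
cat >> h.py <<'E'
def wcloud(d,s):
    v,u=np.mgrid[0:400,0:640];x=(u-d["cx"])/d["fx"];y=(v-d["cy"])/d["fy"];r=np.hypot(x,y)
    z=d["depth"];m=(z>0)&(r<1.3);k=np.tan(np.minimum(r,1.3))/np.maximum(r,1e-9)
    P=np.stack([x*k*z,y*k*z,z],-1);H=d["hand_eye"]
    P=P@H[:3,:3].T+H[:3,3];R=np.array(s["ee_rot"]);return P@R.T+s["tcp_pos"],m
def sel(W,m,x0,x1,y0,y1,z0,z1):
    P=W[m];k=(P[:,0]>x0)&(P[:,0]<x1)&(P[:,1]>y0)&(P[:,1]<y1)&(P[:,2]>z0)&(P[:,2]<z1);return P[k]
def shot(tag):
    s=sense();d=capture("wrist");cv2.imwrite(f"pics/{tag}.png",d["pixels"]);np.savez(tag+".npz",**d)
    return d,*wcloud(d,s)
def plane(P):
    A=np.c_[P[:,:2],np.ones(len(P))];g=np.linalg.lstsq(A,P[:,2],rcond=None)[0]
    return np.degrees(np.arctan(np.hypot(g[0],g[1]))),np.degrees(np.arctan2(g[1],g[0])),g
E
python3 - <<'E'
from h import *
d,W,m=shot("w1")
P=sel(W,m,.44,.62,-.25,-.06,.08,.098);print("flat",len(P),P.mean(0),rect(P))
P=sel(W,m,.46,.6,-.085,.03,.012,.055);print("long",len(P),P.mean(0),rect(P),plane(P))
P=sel(W,m,.46,.6,-.085,.03,-.02,.006);print("table",len(P),np.median(P[:,2]))
P=sel(W,m,.46,.62,-.085,.03,.03,.05);print(P[:,2].max())
E
```

```text
flat 3888 [ 0.52560232 -0.15023038  0.08965973] ((514.10302734375, -146.17550659179688), (55.62405014038086, 124.54003143310547), 72.12413787841797)
long 2078 [ 0.5296696  -0.03104596  0.02783909] ((529.36669921875, -30.214189529418945), (90.82087707519531, 45.63902282714844), 2.202286958694458) (np.float64(11.545444625017407), np.float64(2.3102456962390496), array([ 0.20411239,  0.00823456, -0.08001738]))
table 4916 0.0017354471897819135
0.04002823909056413
```

View pics/w1.png

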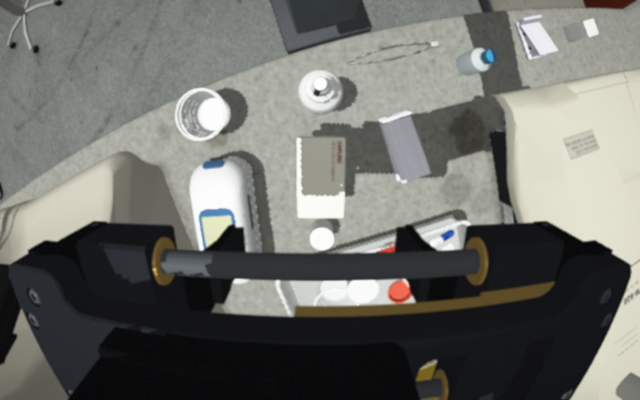

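```bash
python3 - <<'E'
from h import *
d=np.load("w1.npz");s=sense();W,m=wcloud(d,s)
P=sel(W,m,.44,.62,-.25,-.06,.083,.098);P=P[(np.hypot(P[:,0]-.434,P[:,1]+.122)>.034)]
print("flat",len(P),P.mean(0),rect(P))
a=np.radians(-17.8);u=np.array([np.cos(a),np.sin(a)]);n=np.array([-u[1],u[0]])
for e,nm in((u,"u"),(n,"n")):
    q=P[:,:2]@e;print(nm,np.percentile(q,[.5,1,99,99.5]))
c=np.array([.528,-.152]);print(c@u,c@n)
P=sel(W,m,.44,.62,-.25,-.06,.01,.098);
P=P[(np.hypot(P[:,0]-.434,P[:,1]+.122)>.04)&(np.hypot(P[:,0]-.615,P[:,1]+.174)>.025)]
for z in range(10,98,8):
    Q=P[(P[:,2]>z/1e3)&(P[:,2]<z/1e3+.008)]; 
    if len(Q)>5: print(z,len(Q),(Q[:,:2]@n).min(),(Q[:,:2]@n).max())
to((.528,-.152,.2),72.2)
E
```

```text
flat 3865 [ 0.52582798 -0.15040422  0.08963613] ((527.6275024414062, -150.58375549316406), (55.62415313720703, 96.0237808227539), 72.10613250732422)
u [0.50067073 0.50113603 0.59488271 0.59576766]
n [-0.00960264 -0.00944188  0.04450764  0.0450957 ]
0.5491900057222413 0.016683453323714716
10 25 -0.0885352309275313 -0.08026925788855915
18 31 -0.08923054972583004 -0.07948696367492832
26 40 -0.08982483343692671 -0.0790307410780122
34 28 -0.08934057278773071 -0.0789575119312058
42 29 -0.08942680814418094 -0.07658683260347077
50 87 -0.09002908434020422 -0.07504680396137196
58 97 -0.08920966307319059 -0.07487108301242802
66 57 -0.08648949836938753 -0.07859252609526944
74 7 0.025670446415973415 0.04297800900113192
82 2623 -0.009969489859452941 0.045740014158572186
90 1254 -0.009542057674305717 0.04552903028232918
t 3.87 tcp [ 0.5278 -0.1523  0.2996] yaw 72.84 w 1.001 F [ 0.2 -1.2 -0.6] 0.0
slide [-0.0001  0.0003  0.0996] spin 0.64
```

Request:
servo_tool:
  slide:
    - [0.001, 0.001, 0.04]
    - [0.001, 0.001, 0.08]
    - [0.001, 0.001, 0.12]
    - [0.001, 0.001, 0.14]
    - [0.001, 0.001, 0.15]
  spin: [0.7, 0.7, 0.7, 0.7, 0.7]
  grip: [0, 0, 0, 0, 0]

```text
time_s: 4.28
tcp_pos: [0.5251, -0.1509, 0.146]
ee_rot: [[-0.952, 0.307, -0.007], [0.307, 0.952, 0.001], [0.006, -0.002, -1.0]]
wrist_force: [0.0, -0.3, 0.1]
gripper_width: 1.001
gripper_force: 0.0
```

Request:
servo_tool:
  slide:
    - [0, 0, 0.015]
    - [0, 0, 0.03]
    - [0, 0, 0.045]
    - [0, 0, 0.055]
    - [0, 0, 0.06]
  spin: [0, 0, 0, 0, 0]
  grip: [0, 0, 0, 0, 0]

```text
time_s: 4.7
tcp_pos: [0.5274, -0.1509, 0.089]
ee_rot: [[-0.952, 0.307, -0.0], [0.307, 0.952, -0.0], [0.0, -0.0, -1.0]]
wrist_force: [-0.4, 0.1, -0.3]
gripper_width: 0.998
gripper_force: 0.0
```

Request:
servo_tool:
  slide:
    - [0, 0, 0]
    - [0, 0, 0]
    - [0, 0, 0]
    - [0, 0, 0]
    - [0, 0, 0]
  spin: [0, 0, 0, 0, 0]
  grip: [0.2, 0.3, 0.33, 0.34, 0.35]

```text
time_s: 5.12
tcp_pos: [0.5278, -0.1507, 0.0904]
ee_rot: [[-0.952, 0.307, 0.002], [0.307, 0.952, -0.0], [-0.002, 0.0, -1.0]]
wrist_force: [0.8, 0.7, 0.6]
gripper_width: 0.712
gripper_force: 0.0
```

Request:
servo_tool:
  slide:
    - [0, 0, 0]
    - [0, 0, 0]
    - [0, 0, 0]
    - [0, 0, 0]
    - [0, 0, 0]
  spin: [0, 0, 0, 0, 0]
  grip: [0.36, 0.37, 0.38, 0.39, 0.4]

```text
time_s: 5.53
tcp_pos: [0.5274, -0.1508, 0.0898]
ee_rot: [[-0.952, 0.307, 0.0], [0.307, 0.952, -0.0], [-0.0, -0.0, -1.0]]
wrist_force: [-0.7, -0.6, 2.3]
gripper_width: 0.636
gripper_force: 30.0
```

Request:
servo_tool:
  slide:
    - [0, 0, -0.005]
    - [0, 0, -0.015]
    - [0, 0, -0.03]
    - [0, 0, -0.06]
    - [0, 0, -0.09]
  spin: [0, 0, 0, 0, 0]
  grip: [0.4, 0.4, 0.4, 0.4, 0.4]

```text
time_s: 5.95
tcp_pos: [0.5266, -0.1507, 0.1803]
ee_rot: [[-0.952, 0.307, -0.002], [0.307, 0.952, 0.0], [0.002, -0.001, -1.0]]
wrist_force: [0.6, -0.6, -0.7]
gripper_width: 0.633
gripper_force: 30.0
```

Request:
servo_tool:
  slide:
    - [0, 0, -0.025]
    - [0, 0, -0.05]
    - [0, 0, -0.07]
    - [0, 0, -0.07]
    - [0, 0, -0.07]
  spin: [-6, -12, -18, -20, -20]
  grip: [0.4, 0.4, 0.4, 0.4, 0.4]

```text
time_s: 6.37
tcp_pos: [0.5278, -0.1507, 0.2519]
ee_rot: [[-0.999, -0.038, 0.004], [-0.038, 0.999, 0.0], [-0.004, 0.0, -1.0]]
wrist_force: [-0.5, -0.5, -0.7]
gripper_width: 0.638
gripper_force: 30.0
```

```bash
python3 - <<'E'
from h import *
print(sense()["gripper_force"])
d,W,m=shot("w2")
P=sel(W,m,.46,.6,-.085,.03,.012,.055);print("long",len(P),rect(P),plane(P))
for y in (-.045,-.038,-.031,-.024,-.017):
    Q=P[abs(P[:,1]-y)<.0035];print(y,len(Q),Q[:,0].min(),Q[:,0].max(),Q[Q[:,0]<.489,2].max() if (Q[:,0]<.489).any() else 0)
P=sel(W,m,.46,.6,-.085,.03,-.02,.006);print("table",len(P),np.median(P[:,2]))
P=sel(W,m,.46,.6,-.20,-.1,.05,.07);print("tall",len(P),np.median(P[:,2]),rect(P))
for n in("long_rest","long_stand"):print(n,[(np.round(a["point"],3).tolist(),round(a["conf"],2)) for a in tip_of(n,"wrist")[:2]])
to((.527,-.1,.25),92.2)
E
```

```text
29.99886827543378
long 2506 ((529.071533203125, -30.44146728515625), (89.99789428710938, 45.111305236816406), 2.891618490219116) (np.float64(11.559352304797955), np.float64(4.591851904391604), array([ 0.20387481,  0.0163742 , -0.07976803]))
-0.045 406 0.4846323204574066 0.5737993394884857 0.02851991508470786
-0.038 391 0.48434160121758346 0.5737352850367066 0.027524857049436052
-0.031 386 0.48472952580383505 0.5735295371581252 0.027658798540476703
-0.024 385 0.48436687121955657 0.5734168745837025 0.027974869234855065
-0.017 376 0.4838580588215125 0.5733538056657611 0.028693421492982846
table 4938 0.0016486471938851333
tall 686 0.0616327645420883 ((493.61566162109375, -144.79664611816406), (22.468395233154297, 54.35068130493164), 3.367231845855713)
long_rest [([0.494, -0.031, 0.016], 0.9)]
long_stand [([0.535, -0.032, 0.002], 0.61)]
t 6.52 tcp [ 0.5267 -0.1506  0.2491] yaw 92.06 w 0.633 F [-0.3 -0.4 -0.5] 29.999832194298506
slide [-0.0021  0.0506 -0.0009] spin -0.14
```

View pics/w2.png

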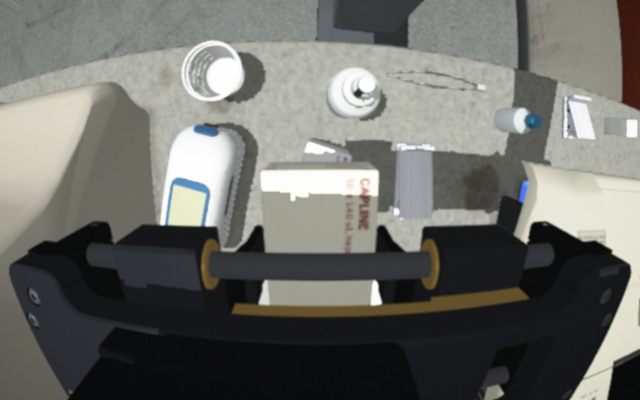

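Request:
servo_tool:
  slide:
    - [-0.004, 0.03, 0]
    - [-0.008, 0.06, 0]
    - [-0.012, 0.095, 0]
    - [-0.015, 0.12, 0]
    - [-0.015, 0.12, 0.01]
  spin: [-0.5, -0.5, -0.5, -0.5, -0.5]
  grip: [0.4, 0.4, 0.4, 0.4, 0.4]

```text
time_s: 6.93
tcp_pos: [0.5391, -0.0269, 0.2404]
ee_rot: [[-0.999, -0.05, 0.003], [-0.05, 0.999, 0.0], [-0.003, 0.0, -1.0]]
wrist_force: [0.9, 0.1, -0.3]
gripper_width: 0.635
gripper_force: 30.0
```

Request:
servo_tool:
  slide:
    - [0, 0, 0.035]
    - [0, 0, 0.07]
    - [0, 0, 0.1]
    - [0, 0, 0.125]
    - [0, 0, 0.14]
  spin: [0, 0, 0, 0, 0]
  grip: [0.4, 0.4, 0.4, 0.4, 0.4]

```text
time_s: 7.35
tcp_pos: [0.5353, -0.0309, 0.0955]
ee_rot: [[-0.999, -0.044, -0.007], [-0.044, 0.999, -0.001], [0.007, -0.001, -1.0]]
wrist_force: [0.1, -0.3, 0.1]
gripper_width: 0.631
gripper_force: 30.0
```

Request:
servo_tool:
  slide:
    - [0, 0, 0.01]
    - [0, 0, 0.02]
    - [0, 0, 0.025]
    - [0, 0, 0.028]
    - [0, 0, 0.028]
  spin: [0, 0, 0, 0, 0]
  grip: [0.4, 0.4, 0.4, 0.4, 0.4]

```text
time_s: 7.77
tcp_pos: [0.538, -0.0303, 0.0715]
ee_rot: [[-0.999, -0.046, 0.0], [-0.046, 0.999, -0.0], [-0.0, -0.0, -1.0]]
wrist_force: [-0.7, -0.6, -0.8]
gripper_width: 0.631
gripper_force: 30.0
```

```bash
python3 - <<'E'
from h import *
to((.5376,-.0305,.067),92.5)
d=capture("side");cv2.imwrite("pics/s3.png",cv2.resize(d["pixels"][140:240,280:400],None,fx=5,fy=5,interpolation=cv2.INTER_CUBIC))
d,W,m=shot("w3")
P=sel(W,m,.44,.62,-.1,.04,.06,.10);print(len(P), P[:,2].mean() if len(P) else 0, rect(P) if len(P)>9 else 0,plane(P))
E
```

```text
t 7.77 tcp [ 0.538  -0.0303  0.0715] yaw 92.62 w 0.631 F [-0.7 -0.6 -0.8] 29.999823980033398
slide [ 0.0004 -0.0002  0.0045] spin 0.12
14327 0.07336097505049606 ((498.1174011230469, -40.24364471435547), (149.1416778564453, 76.4137191772461), 19.44241714477539) (np.float64(3.4805449123481975), np.float64(-17.00203937438551), array([ 0.05816355, -0.01778464,  0.04255061]))
```

Position is right. Now descend slowly into contact, watching force.

Request:
servo_tool:
  slide:
    - [0, 0, 0.001]
    - [0, 0, 0.002]
    - [0, 0, 0.003]
    - [0, 0, 0.004]
    - [0, 0, 0.005]
  spin: [0, 0, 0, 0, 0]
  grip: [0.4, 0.4, 0.4, 0.4, 0.4]

```text
time_s: 8.28
tcp_pos: [0.5379, -0.0302, 0.0666]
ee_rot: [[-0.999, -0.046, 0.0], [-0.046, 0.999, 0.0], [-0.0, 0.0, -1.0]]
wrist_force: [-1.0, -0.5, -0.1]
gripper_width: 0.632
gripper_force: 30.0
```

Request:
servo_tool:
  slide:
    - [0, 0, 0.0004]
    - [0, 0, 0.0008]
    - [0, 0, 0.0012]
    - [0, 0, 0.0016]
    - [0, 0, 0.002]
  spin: [0, 0, 0, 0, 0]
  grip: [0.4, 0.4, 0.4, 0.4, 0.4]

```text
time_s: 8.7
tcp_pos: [0.5378, -0.0303, 0.0658]
ee_rot: [[-0.999, -0.046, 0.0], [-0.046, 0.999, -0.0], [-0.0, -0.0, -1.0]]
wrist_force: [-5.1, 1.3, 11.2]
gripper_width: 0.632
gripper_force: 30.0
```

Request:
servo_tool:
  slide:
    - [0, 0, 0.0002]
    - [0, 0, 0.0004]
    - [0, 0, 0.0006]
    - [0, 0, 0.0008]
    - [0, 0, 0.001]
  spin: [0, 0, 0, 0, 0]
  grip: [0.4, 0.4, 0.4, 0.4, 0.4]

```text
time_s: 9.12
tcp_pos: [0.5377, -0.0302, 0.0651]
ee_rot: [[-0.999, -0.047, 0.0], [-0.047, 0.999, -0.0], [-0.0, -0.0, -1.0]]
wrist_force: [-6.0, 1.3, 11.3]
gripper_width: 0.633
gripper_force: 30.0
```

Request:
servo_tool:
  slide:
    - [0, 0, 0.0004]
    - [0, 0, 0.0008]
    - [0, 0, 0.0012]
    - [0, 0, 0.0016]
    - [0, 0, 0.002]
  spin: [0, 0, 0, 0, 0]
  grip: [0.4, 0.4, 0.4, 0.4, 0.4]

```text
time_s: 9.53
tcp_pos: [0.5372, -0.0302, 0.0629]
ee_rot: [[-0.999, -0.047, -0.001], [-0.047, 0.999, -0.0], [0.001, -0.0, -1.0]]
wrist_force: [-6.2, 2.2, 10.3]
gripper_width: 0.638
gripper_force: 30.0
```

Request:
servo_tool:
  slide:
    - [0, 0, 0.0004]
    - [0, 0, 0.0008]
    - [0, 0, 0.0012]
    - [0, 0, 0.0016]
    - [0, 0, 0.002]
  spin: [0, 0, 0, 0, 0]
  grip: [0.4, 0.4, 0.4, 0.4, 0.4]

```text
time_s: 9.95
tcp_pos: [0.5369, -0.0302, 0.0607]
ee_rot: [[-0.999, -0.046, -0.002], [-0.046, 0.999, -0.0], [0.002, -0.0, -1.0]]
wrist_force: [-6.2, 2.0, 10.0]
gripper_width: 0.629
gripper_force: 30.0
```

```bash
python3 - <<'E'
from h import *
to((.5376,-.0305,.0577),92.5)
d,W,m=shot("w4");P,_=W,m
d=capture("side");np.savez("side4.npz",**d);W,m=cloud(d)
P=sel(W,m,.47,.6,-.06,.0,.05,.085);print(len(P),plane(P),rect(P))
d=capture("scene");np.savez("scene4.npz",**d);W,m=cloud(d)
P=sel(W,m,.47,.6,-.06,.0,.05,.085);print(len(P),plane(P),rect(P))
a=cv2.imread("pics/w4.png");b=np.load("scene4.npz")["pixels"][170:270,280:420]
cv2.imwrite("pics/v4.png",np.hstack([a[100:400,120:520],cv2.resize(b,(400,300),interpolation=cv2.INTER_CUBIC)]))
E
```

```text
t 9.95 tcp [ 0.5369 -0.0302  0.0607] yaw 92.66 w 0.629 F [-6.2  2.  10. ] 30.00142250675708
slide [-0.0007 -0.0003  0.003 ] spin 0.16
5 (np.float64(50.87179489771459), np.float64(-81.63430925817899), array([ 0.17884621, -1.21618303, -0.10448303])) ((493.0848083496094, -57.228858947753906), (3.2308740615844727, 6.41126012802124), 64.1409683227539)
161 (np.float64(18.693555471366466), np.float64(44.22779294428025), array([ 0.24245653,  0.23600761, -0.06026705])) ((522.7354736328125, -33.42280578613281), (65.10358428955078, 65.10737609863281), 10.958415031433105)
```

View pics/v4.png

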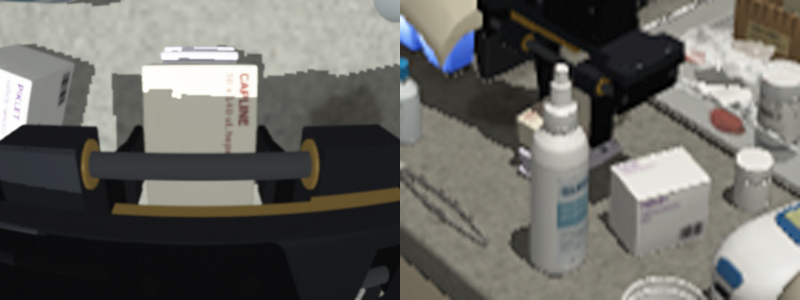

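```bash
cat >> h.py <<'E'
def lid(tag,s,y0=-.052,y1=-.01):
    d=np.load(tag+".npz");W,m=wcloud(d,s)
    # lid region in the picture, in front of the gripper rod
    mm=np.zeros_like(m);mm[150:235,268:372]=True
    P=W[m&mm];P=P[(P[:,0]>.45)&(P[:,0]<.56)];
    Q=P[(P[:,1]>y0)&(P[:,1]<y1)]
    for x in np.arange(.478,.54,.002):
        k=abs(Q[:,0]-x)<.001
        if k.any(): print(round(x,3),k.sum(),np.round(np.percentile(Q[k,2],[5,50,95]),4),end=" | ")
    print()
E
python3 - <<'E'
from h import *
lid("w4",sense())
E
```

```text
0.484 66 [0.0239 0.0259 0.0271] | 0.486 352 [0.0083 0.0262 0.0277] | 0.488 551 [0.0261 0.0528 0.0568] | 0.49 617 [0.0214 0.0559 0.0573] | 0.492 496 [0.0176 0.0564 0.0576] | 0.494 383 [0.0556 0.0568 0.058 ] | 0.496 379 [0.056  0.0571 0.0582] | 0.498 372 [0.0564 0.0574 0.0584] | 0.5 375 [0.0566 0.0575 0.0584] | 0.502 368 [0.0567 0.0578 0.0587] | 0.504 363 [0.057  0.058  0.0591] | 0.506 358 [0.0572 0.0582 0.0593] | 0.508 381 [0.0575 0.0585 0.0597] | 0.51 362 [0.0578 0.0588 0.0597] | 0.512 354 [0.0579 0.059  0.06  ] | 0.514 359 [0.0581 0.0592 0.0602] | 0.516 362 [0.0584 0.0595 0.0605] | 0.518 341 [0.0586 0.0597 0.0606] | 0.52 322 [0.0589 0.0599 0.0609] | 0.522 88 [0.059  0.0598 0.0609] |
```

Request:
servo_tool:
  slide:
    - [0, 0, 0.0005]
    - [0, 0, 0.001]
    - [0, 0, 0.0015]
    - [0, 0, 0.002]
    - [0, 0, 0.0025]
  spin: [0, 0, 0, 0, 0]
  grip: [0.4, 0.4, 0.4, 0.4, 0.4]

```text
time_s: 10.52
tcp_pos: [0.5366, -0.0302, 0.058]
ee_rot: [[-0.999, -0.046, -0.002], [-0.046, 0.999, -0.0], [0.002, -0.0, -1.0]]
wrist_force: [-6.6, 2.9, 9.9]
gripper_width: 0.636
gripper_force: 30.0
```

Request:
servo_tool:
  slide:
    - [0, 0, 0.0004]
    - [0, 0, 0.0008]
    - [0, 0, 0.0012]
    - [0, 0, 0.0012]
    - [0, 0, 0.0012]
  spin: [0, 0, 0, 0, 0]
  grip: [0.4, 0.4, 0.4, 0.4, 0.4]

```text
time_s: 10.93
tcp_pos: [0.5365, -0.0303, 0.0567]
ee_rot: [[-0.999, -0.046, -0.002], [-0.046, 0.999, -0.0], [0.002, -0.0, -1.0]]
wrist_force: [-5.3, 1.8, 9.9]
gripper_width: 0.63
gripper_force: 30.0
```

```bash
python3 - <<'E'
from h import *
s=sense();shot("w5");lid("w5",s);to((.5376,-.0305,.0577),92.5)
E
```

```text
0.484 87 [0.0079 0.0255 0.0272] | 0.486 519 [0.0081 0.0264 0.0489] | 0.488 635 [0.0262 0.048  0.0499] | 0.49 463 [0.0264 0.0493 0.0504] | 0.492 371 [0.0487 0.0499 0.0509] | 0.494 360 [0.0492 0.0503 0.0512] | 0.496 378 [0.0496 0.0507 0.0518] | 0.498 359 [0.0501 0.0512 0.0522] | 0.5 376 [0.0503 0.0515 0.0525] | 0.502 363 [0.0507 0.0519 0.053 ] | 0.504 364 [0.0511 0.0524 0.0533] | 0.506 370 [0.0517 0.0527 0.0539] | 0.508 369 [0.052  0.0531 0.0543] | 0.51 357 [0.0525 0.0535 0.0546] | 0.512 376 [0.0529 0.054  0.055 ] | 0.514 353 [0.0533 0.0544 0.0555] | 0.516 360 [0.0538 0.0548 0.0559] | 0.518 364 [0.0542 0.0552 0.0563] | 0.52 325 [0.0545 0.0555 0.0565] | 0.522 54 [0.0546 0.0557 0.0565] | 
t 10.98 tcp [ 0.5365 -0.0303  0.0567] yaw 92.65 w 0.638 F [-6.3  2.1  9.7] 30.00164690427482
slide [-0.0011 -0.0003 -0.001 ] spin 0.15
```

Request:
servo_tool:
  slide:
    - [0, 0, 0.0003]
    - [0, 0, 0.0006]
    - [0, 0, 0.0009]
    - [0, 0, 0.001]
    - [0, 0, 0.001]
  spin: [0, 0, 0, 0, 0]
  grip: [0.4, 0.4, 0.4, 0.4, 0.4]

```text
time_s: 11.4
tcp_pos: [0.5365, -0.0303, 0.0558]
ee_rot: [[-0.999, -0.046, -0.002], [-0.046, 0.999, -0.0], [0.002, -0.0, -1.0]]
wrist_force: [-6.4, 1.5, 9.6]
gripper_width: 0.637
gripper_force: 30.0
```

Request:
servo_tool:
  slide:
    - [0, 0, 0.0003]
    - [0, 0, 0.0006]
    - [0, 0, 0.0006]
    - [0, 0, 0.0006]
    - [0, 0, 0.0006]
  spin: [0, 0, 0, 0, 0]
  grip: [0.4, 0.4, 0.4, 0.4, 0.4]

```text
time_s: 11.82
tcp_pos: [0.5365, -0.0303, 0.0551]
ee_rot: [[-0.999, -0.046, -0.003], [-0.046, 0.999, -0.0], [0.003, -0.0, -1.0]]
wrist_force: [-6.0, 1.6, 9.4]
gripper_width: 0.636
gripper_force: 30.0
```

```bash
python3 - <<'E'
from h import *
s=sense();shot("w6");lid("w6",s);to((.5376,-.0305,.0577),92.5)
E
```

```text
0.484 123 [0.0079 0.0255 0.027 ] | 0.486 519 [0.008  0.0262 0.0462] | 0.488 609 [0.0261 0.0454 0.0471] | 0.49 430 [0.0267 0.0465 0.0476] | 0.492 358 [0.0461 0.0471 0.0481] | 0.494 372 [0.0466 0.0476 0.0486] | 0.496 367 [0.047  0.0481 0.0491] | 0.498 371 [0.0474 0.0486 0.0497] | 0.5 365 [0.048  0.0491 0.0501] | 0.502 358 [0.0484 0.0495 0.0506] | 0.504 376 [0.0489 0.0501 0.0511] | 0.506 368 [0.0493 0.0505 0.0516] | 0.508 371 [0.0499 0.051  0.0521] | 0.51 364 [0.0504 0.0515 0.0526] | 0.512 378 [0.0507 0.0519 0.053 ] | 0.514 349 [0.0513 0.0524 0.0535] | 0.516 375 [0.0518 0.053  0.0541] | 0.518 350 [0.0523 0.0534 0.0544] | 0.52 328 [0.0527 0.0538 0.0549] | 0.522 64 [0.0529 0.0539 0.0549] | 
t 11.87 tcp [ 0.5365 -0.0303  0.0551] yaw 92.66 w 0.63 F [-5.6  2.3  9. ] 30.001642727293074
slide [-0.0011 -0.0003 -0.0026] spin 0.16
```

Request:
servo_tool:
  slide:
    - [0, 0, 0.0004]
    - [0.0005, 0, 0.0005]
    - [0.001, 0, 0.0006]
    - [0.0015, 0, 0.0007]
    - [0.002, 0, 0.0008]
  spin: [0, 0, 0, 0, 0]
  grip: [0.4, 0.4, 0.4, 0.4, 0.4]

```text
time_s: 12.28
tcp_pos: [0.5364, -0.0303, 0.0549]
ee_rot: [[-0.999, -0.047, 0.002], [-0.047, 0.999, -0.0], [-0.002, -0.0, -1.0]]
wrist_force: [-2.5, -0.4, 8.7]
gripper_width: 0.634
gripper_force: 30.0
```

```bash
python3 - <<'E'
from h import *
s=sense();shot("w7");lid("w7",s);to((.5376,-.0305,.0577),92.5)
E
```

```text
0.484 120 [0.0081 0.0256 0.0268] | 0.486 556 [0.0083 0.0264 0.0457] | 0.488 586 [0.0261 0.045  0.0467] | 0.49 424 [0.027  0.0461 0.0473] | 0.492 364 [0.0457 0.0468 0.0478] | 0.494 368 [0.0461 0.0471 0.0482] | 0.496 368 [0.0466 0.0477 0.0488] | 0.498 371 [0.0471 0.0482 0.0492] | 0.5 371 [0.0476 0.0487 0.0498] | 0.502 375 [0.048  0.0492 0.0503] | 0.504 366 [0.0486 0.0497 0.0509] | 0.506 365 [0.0492 0.0502 0.0513] | 0.508 358 [0.0496 0.0507 0.0517] | 0.51 372 [0.0501 0.0511 0.0523] | 0.512 361 [0.0505 0.0516 0.0526] | 0.514 376 [0.0509 0.0522 0.0533] | 0.516 360 [0.0516 0.0527 0.0538] | 0.518 360 [0.052  0.0532 0.0543] | 0.52 309 [0.0524 0.0536 0.0546] | 0.522 55 [0.0525 0.0535 0.0546] | 
t 12.33 tcp [ 0.5364 -0.0303  0.0549] yaw 92.69 w 0.633 F [-2.   0.9  7.7] 30.001484176609665
slide [-0.0012 -0.0003 -0.0028] spin 0.19
```

Request:
servo_tool:
  slide:
    - [0.0007, 0, -0.0001]
    - [0.0014, 0, -0.0001]
    - [0.0021, 0, 0]
    - [0.0028, 0, 0]
    - [0.0035, 0, 0]
  spin: [0, 0, 0, 0, 0]
  grip: [0.4, 0.4, 0.4, 0.4, 0.4]

```text
time_s: 12.75
tcp_pos: [0.5352, -0.0302, 0.0547]
ee_rot: [[-0.999, -0.047, 0.007], [-0.047, 0.999, 0.001], [-0.007, 0.0, -1.0]]
wrist_force: [5.4, -2.2, 3.0]
gripper_width: 0.63
gripper_force: 30.0
```

```bash
python3 - <<'E'
from h import *
s=sense();shot("w8");lid("w8",s);to((.5376,-.0305,.0577),92.5)
E
```

```text
0.484 195 [0.0073 0.0087 0.0438] | 0.486 746 [0.0081 0.0267 0.046 ] | 0.488 570 [0.0093 0.0451 0.0466] | 0.49 381 [0.045  0.0461 0.0472] | 0.492 368 [0.0456 0.0467 0.0478] | 0.494 360 [0.046  0.0472 0.0483] | 0.496 370 [0.0467 0.0476 0.0488] | 0.498 363 [0.047  0.0481 0.0493] | 0.5 362 [0.0476 0.0486 0.0496] | 0.502 379 [0.048  0.0491 0.0502] | 0.504 375 [0.0485 0.0497 0.0507] | 0.506 364 [0.0491 0.0502 0.0513] | 0.508 375 [0.0495 0.0507 0.0517] | 0.51 351 [0.0501 0.0511 0.0522] | 0.512 363 [0.0505 0.0516 0.0527] | 0.514 369 [0.051  0.0522 0.0533] | 0.516 371 [0.0515 0.0527 0.0537] | 0.518 357 [0.0522 0.0532 0.0542] | 0.52 156 [0.0524 0.0534 0.0543] | 0.522 2 [0.0527 0.0528 0.0529] | 
t 12.8 tcp [ 0.5352 -0.0302  0.0547] yaw 92.69 w 0.633 F [ 4.7 -0.8  4. ] 30.0007565645501
slide [-0.0024 -0.0004 -0.003 ] spin 0.19
```

Request:
servo_tool:
  slide:
    - [0, 0, 0]
    - [0, 0, 0]
    - [0, 0, 0]
    - [0, 0, 0]
    - [0, 0, 0]
  spin: [0, 0, 0, 0, 0]
  grip: [0.36, 0.34, 0.3, 0.25, 0.2]

```text
time_s: 13.22
tcp_pos: [0.5312, -0.0307, 0.0526]
ee_rot: [[-0.999, -0.045, -0.003], [-0.045, 0.999, -0.0], [0.003, -0.0, -1.0]]
wrist_force: [0.2, 0.5, 0.2]
gripper_width: 0.755
gripper_force: 0.0
```

Request:
servo_tool:
  slide:
    - [0, 0, 0]
    - [0, 0, -0.005]
    - [0, 0, -0.02]
    - [0, 0, -0.05]
    - [0, 0, -0.09]
  spin: [0, 0, 0, 0, 0]
  grip: [0.1, 0.1, 0.1, 0, 0]

```text
time_s: 13.63
tcp_pos: [0.5302, -0.0308, 0.1421]
ee_rot: [[-0.999, -0.045, -0.007], [-0.045, 0.999, -0.001], [0.007, -0.001, -1.0]]
wrist_force: [1.0, -0.5, -0.2]
gripper_width: 0.961
gripper_force: 0.0
```

Request:
servo_tool:
  slide:
    - [0.01, -0.03, -0.035]
    - [0.02, -0.06, -0.07]
    - [0.02, -0.07, -0.105]
    - [0.02, -0.07, -0.11]
    - [0.02, -0.07, -0.11]
  spin: [0, 0, 0, 0, 0]
  grip: [0, 0, 0, 0, 0]

```text
time_s: 14.05
tcp_pos: [0.5171, -0.1023, 0.2579]
ee_rot: [[-0.999, -0.044, 0.009], [-0.044, 0.999, 0.0], [-0.009, -0.0, -1.0]]
wrist_force: [0.3, -0.3, 0.1]
gripper_width: 0.995
gripper_force: 0.0
```

```bash
python3 - <<'E'
from h import *
s=sense();d,W,m=shot("w9");to((.5274,-.1507,.25),72.1)
P=sel(W,m,.47,.6,-.08,.02,.04,.08);print("lid",len(P),rect(P),plane(P))
P=sel(W,m,.475,.49,-.07,.02,.015,.03);print("ledge",len(P),P.min(0),P.max(0))
P=sel(W,m,.46,.61,-.22,-.085,.055,.07);P=P[(np.hypot(P[:,0]-.434,P[:,1]+.122)>.034)];print("tall",len(P),P.mean(0),rect(P))
for n in("long_rest","flat_carton","tall_carton"):print(n,[(np.round(a["point"],3).tolist(),round(a["conf"],2)) for a in tip_of(n,"wrist")[:2]])
E
```

```text
t 14.1 tcp [ 0.5159 -0.1016  0.2551] yaw 92.56 w 0.997 F [ 0.1  0.6 -1.9] 0.0
slide [-0.0093 -0.0496  0.0051] spin 20.46
lid 3770 ((533.8077392578125, -29.72381591796875), (96.67933654785156, 56.39808654785156), 2.714782238006592) (np.float64(13.440323229415245), np.float64(10.203748248178838), array([ 0.23519778,  0.04233465, -0.06757221]))
ledge 92 [ 0.48465679 -0.05404607  0.02176287] [ 0.48870675 -0.01057818  0.02819813]
tall 2705 [ 0.52264521 -0.14941476  0.06162045] ((524.1173095703125, -150.01002502441406), (51.1492919921875, 71.05306243896484), 73.4880142211914)
long_rest [([0.493, -0.032, 0.013], 0.44)]
flat_carton [([0.54, -0.026, 0.027], 0.71)]
tall_carton [([0.526, -0.151, 0.001], 0.79)]
```

View pics/w9.png

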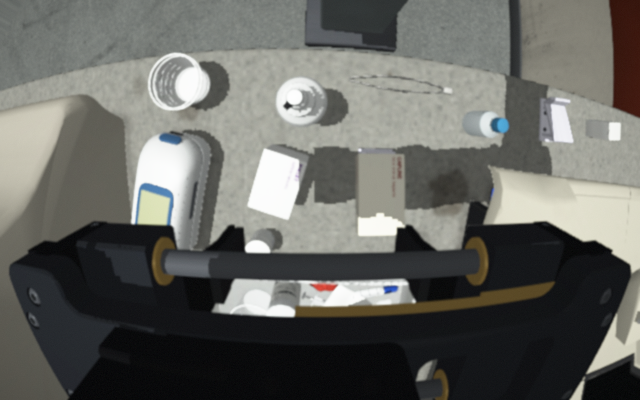

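Request:
servo_tool:
  slide:
    - [-0.004, -0.02, 0.01]
    - [-0.009, -0.05, 0.02]
    - [-0.009, -0.05, 0.02]
    - [-0.009, -0.05, 0.02]
    - [-0.009, -0.05, 0.02]
  spin: [7, 14, 20, 20, 20]
  grip: [0, 0, 0, 0, 0]

```text
time_s: 14.67
tcp_pos: [0.5265, -0.1506, 0.2319]
ee_rot: [[-0.955, 0.296, -0.003], [0.296, 0.955, 0.0], [0.003, -0.001, -1.0]]
wrist_force: [0.8, 0.7, -0.4]
gripper_width: 1.0
gripper_force: 0.0
```

Request:
servo_tool:
  slide:
    - [0, 0, 0]
    - [0, 0, 0]
    - [0, 0, 0]
    - [0, 0, 0]
    - [0, 0, 0]
  spin: [0, 0, 0, 0, 0]
  grip: [0, 0, 0, 0, 0]

```text
time_s: 15.08
tcp_pos: [0.5269, -0.1506, 0.2337]
ee_rot: [[-0.955, 0.298, 0.001], [0.298, 0.955, 0.0], [-0.0, 0.0, -1.0]]
wrist_force: [0.0, 0.2, -1.1]
gripper_width: 1.0
gripper_force: 0.0
```

```bash
python3 - <<'E'
from h import *
s=sense();d,W,m=shot("w10")
P=sel(W,m,.46,.61,-.22,-.085,.055,.07);P=P[(np.hypot(P[:,0]-.434,P[:,1]+.122)>.034)];r=rect(P);print("tall",len(P),P.mean(0),r)
a=np.radians(-17.8);u=np.array([np.cos(a),np.sin(a)]);n=np.array([-u[1],u[0]])
q=[np.percentile(P[:,:2]@e,[.5,99.5]) for e in(u,n)];print(q);c=q[0].mean()*u+q[1].mean()*n;print(c)
to((*c,.066),90+r[2]-90)
print(sense()["joints"])
P=sel(W,m,.47,.6,-.08,.02,.035,.075);print("lid",len(P),rect(P),plane(P))
E
```

```text
tall 3155 [ 0.52271723 -0.14999017  0.06168949] ((523.9246215820312, -150.54122924804688), (48.917293548583984, 69.94206237792969), 73.42401885986328)
[array([0.50998907, 0.57936139]), array([-0.00735452,  0.04148319])]
[ 0.52381778 -0.15025721]
t 15.13 tcp [ 0.5269 -0.1506  0.2337] yaw 72.67 w 1.002 F [ 0.1 -0.1 -0.3] 0.0
slide [ 0.0031 -0.0006  0.1677] spin -0.76
[ 9.97298416e-01  1.51706860e+01 -1.17058965e+01 -2.52328851e-03
 -6.30997537e+01 -1.08327714e+02]
lid 4498 ((532.989990234375, -29.67498779296875), (96.23583221435547, 56.86355972290039), 2.6086127758026123) (np.float64(13.616157327289253), np.float64(19.247397671561988), array([ 0.22868463,  0.0798486 , -0.06329144]))
```

Request:
servo_tool:
  slide:
    - [0.003, 0, 0.035]
    - [0.003, 0, 0.07]
    - [0.003, 0, 0.1]
    - [0.003, 0, 0.12]
    - [0.003, 0, 0.13]
  spin: [-0.7, -0.7, -0.7, -0.7, -0.7]
  grip: [0, 0, 0, 0, 0]

```text
time_s: 15.55
tcp_pos: [0.5222, -0.1498, 0.1006]
ee_rot: [[-0.958, 0.287, -0.005], [0.287, 0.958, 0.0], [0.005, -0.001, -1.0]]
wrist_force: [-1.6, 0.0, -0.1]
gripper_width: 0.999
gripper_force: 0.0
```

Request:
servo_tool:
  slide:
    - [0, 0, 0.008]
    - [0, 0, 0.016]
    - [0, 0, 0.024]
    - [0, 0, 0.032]
    - [0, 0, 0.037]
  spin: [0, 0, 0, 0, 0]
  grip: [0, 0, 0, 0, 0]

```text
time_s: 15.97
tcp_pos: [0.5242, -0.15, 0.0661]
ee_rot: [[-0.958, 0.287, 0.001], [0.287, 0.958, 0.0], [-0.0, 0.0, -1.0]]
wrist_force: [-0.9, -0.4, -0.4]
gripper_width: 0.998
gripper_force: 0.0
```

Request:
servo_tool:
  slide:
    - [0, 0, 0]
    - [0, 0, 0]
    - [0, 0, 0]
    - [0, 0, 0]
    - [0, 0, 0]
  spin: [0, 0, 0, 0, 0]
  grip: [0.2, 0.3, 0.35, 0.37, 0.38]

```text
time_s: 16.38
tcp_pos: [0.5243, -0.15, 0.0669]
ee_rot: [[-0.958, 0.287, 0.001], [0.287, 0.958, -0.0], [-0.001, 0.0, -1.0]]
wrist_force: [0.1, -0.7, 0.5]
gripper_width: 0.706
gripper_force: 0.0
```

Request:
servo_tool:
  slide:
    - [0, 0, 0]
    - [0, 0, 0]
    - [0, 0, 0]
    - [0, 0, 0]
    - [0, 0, 0]
  spin: [0, 0, 0, 0, 0]
  grip: [0.39, 0.4, 0.41, 0.42, 0.43]

```text
time_s: 16.8
tcp_pos: [0.524, -0.1501, 0.0666]
ee_rot: [[-0.958, 0.287, -0.0], [0.287, 0.958, -0.0], [0.0, -0.0, -1.0]]
wrist_force: [-1.0, -0.7, 1.4]
gripper_width: 0.595
gripper_force: 30.0
```

Request:
servo_tool:
  slide:
    - [0, 0, 0]
    - [0, 0, 0]
    - [0, 0, 0]
    - [0, 0, 0]
    - [0, 0, 0]
  spin: [0, 0, 0, 0, 0]
  grip: [0.44, 0.44, 0.44, 0.44, 0.44]

```text
time_s: 17.22
tcp_pos: [0.524, -0.1501, 0.0666]
ee_rot: [[-0.958, 0.287, -0.0], [0.287, 0.958, -0.0], [0.0, -0.0, -1.0]]
wrist_force: [-0.2, -1.5, 3.6]
gripper_width: 0.597
gripper_force: 30.0
```

Request:
servo_tool:
  slide:
    - [0, 0, -0.005]
    - [0, 0, -0.015]
    - [0, 0, -0.035]
    - [0, 0, -0.065]
    - [0, 0, -0.1]
  spin: [0, 0, 0, 0, 0]
  grip: [0.44, 0.44, 0.44, 0.44, 0.44]

```text
time_s: 17.63
tcp_pos: [0.5228, -0.1497, 0.1665]
ee_rot: [[-0.958, 0.287, -0.004], [0.287, 0.958, 0.001], [0.004, -0.001, -1.0]]
wrist_force: [1.0, -0.6, -1.0]
gripper_width: 0.593
gripper_force: 30.0
```

Request:
servo_tool:
  slide:
    - [0, 0, -0.03]
    - [0, 0, -0.06]
    - [0, 0, -0.09]
    - [0, 0, -0.105]
    - [0, 0, -0.105]
  spin: [0, -6, -12, -18, -20]
  grip: [0.44, 0.44, 0.44, 0.44, 0.44]

```text
time_s: 18.05
tcp_pos: [0.5259, -0.1502, 0.2771]
ee_rot: [[-0.998, -0.063, 0.01], [-0.063, 0.998, -0.001], [-0.01, -0.002, -1.0]]
wrist_force: [-0.3, -0.7, -0.7]
gripper_width: 0.591
gripper_force: 30.0
```

Request:
servo_tool:
  slide:
    - [0.006, 0.025, 0]
    - [0.014, 0.055, 0]
    - [0.022, 0.09, 0]
    - [0.03, 0.12, 0]
    - [0.038, 0.15, 0]
  spin: [0, 0, 0, 0, 0]
  grip: [0.44, 0.44, 0.44, 0.44, 0.44]

```text
time_s: 18.47
tcp_pos: [0.4765, -0.0011, 0.272]
ee_rot: [[-0.998, -0.058, 0.001], [-0.058, 0.998, 0.001], [-0.001, 0.001, -1.0]]
wrist_force: [-0.1, 0.5, -0.9]
gripper_width: 0.599
gripper_force: 30.0
```

Request:
servo_tool:
  slide:
    - [0.008, 0.033, 0]
    - [0.016, 0.066, 0]
    - [0.024, 0.1, 0]
    - [0.032, 0.13, 0]
    - [0.038, 0.15, 0]
  spin: [0, 0, 0, 0, 0]
  grip: [0.44, 0.44, 0.44, 0.44, 0.44]

```text
time_s: 18.88
tcp_pos: [0.4296, 0.1473, 0.2722]
ee_rot: [[-0.998, -0.06, 0.001], [-0.06, 0.998, 0.002], [-0.001, 0.001, -1.0]]
wrist_force: [0.7, -0.5, -0.8]
gripper_width: 0.594
gripper_force: 30.0
```

Request:
servo_tool:
  slide:
    - [0, 0, 0]
    - [0, 0, 0]
    - [0, 0, 0]
    - [0, 0, 0]
    - [0, 0, 0]
  spin: [0, 0, 0, 0, 0]
  grip: [0.44, 0.44, 0.44, 0.44, 0.44]

```text
time_s: 19.3
tcp_pos: [0.4309, 0.1442, 0.2715]
ee_rot: [[-0.998, -0.056, -0.0], [-0.056, 0.998, -0.0], [0.0, -0.0, -1.0]]
wrist_force: [0.1, -0.6, -0.8]
gripper_width: 0.591
gripper_force: 30.0
```

```bash
python3 - <<'E'
from h import *
s=sense();print(s["gripper_force"],s["joints"])
d,W,m=shot("w11")
P=sel(W,m,.36,.48,.19,.30,.012,.055);print("short",len(P),rect(P),plane(P))
for y in (.23,.237,.244,.251,.258):
    Q=P[abs(P[:,1]-y)<.0035]
    if len(Q): print(y,len(Q),Q[:,0].min(),Q[:,0].max(),[round(float(np.median(Q[abs(Q[:,0]-x)<.002,2])),4) for x in np.arange(.38,.444,.006) if (abs(Q[:,0]-x)<.002).any()])
P=sel(W,m,.36,.48,.15,.33,-.02,.006);print("table",len(P),np.median(P[:,2]))
for n in("short_rest","short_stand"):print(n,[(np.round(a["point"],3).tolist(),round(a["conf"],2)) for a in tip_of(n,"wrist")[:2]])
to((.42,.245,.15),93.5)
E
```

```text
29.997014701366425 [ 3.90943958e+01  4.04907225e+00 -1.98847436e+01 -2.50386079e-03
 -6.60693809e+01 -1.25859207e+02]
short 1729 ((410.885009765625, 245.20046997070312), (63.610084533691406, 45.75229263305664), 3.6619858741760254) (np.float64(16.341217139931146), np.float64(5.00438350878), array([ 0.29208384,  0.02557654, -0.09721299]))
0.23 290 0.3803694294908637 0.44351656949126733 [0.03, 0.0289, 0.0183, 0.0211, 0.0241, 0.0269, 0.0289, 0.0316, 0.0344, 0.0367, 0.0397]
0.237 282 0.37963151126047123 0.44294434753270717 [0.03, 0.0277, 0.0189, 0.0207, 0.0236, 0.0266, 0.0292, 0.0324, 0.0346, 0.0369, 0.0398]
0.244 263 0.3791092926592467 0.44283069714222245 [0.0306, 0.0254, 0.019, 0.0214, 0.024, 0.0275, 0.0293, 0.0323, 0.035, 0.0378, 0.0404]
0.251 269 0.3786628167180648 0.4420826039668052 [0.0303, 0.0228, 0.0191, 0.0218, 0.0246, 0.0269, 0.0295, 0.0324, 0.0349, 0.0376, 0.0406]
0.258 268 0.3790733144380346 0.4420656195581803 [0.0301, 0.0212, 0.0193, 0.0223, 0.0248, 0.0271, 0.0299, 0.0326, 0.0352, 0.0379, 0.0405]
table 7545 0.0016758347864875844
short_rest [([0.388, 0.239, 0.014], 0.89)]
short_stand [([0.416, 0.244, -0.004], 0.8)]
t 19.45 tcp [0.4309 0.1445 0.2714] yaw 93.25 w 0.593 F [-0.4  0.5 -1.7] 29.997079968452454
slide [0.0052 0.101  0.1214] spin -0.25
```

View pics/w11.png

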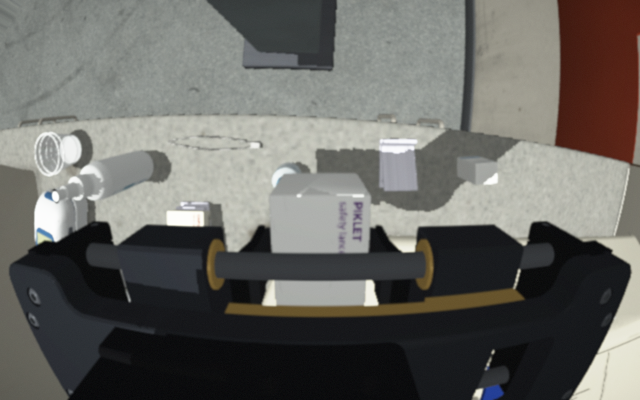

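Request:
servo_tool:
  slide:
    - [0.002, 0.03, 0]
    - [0.004, 0.06, 0]
    - [0.006, 0.09, 0]
    - [0.006, 0.102, 0.01]
    - [0.006, 0.102, 0.03]
  spin: [-0.4, -0.4, -0.4, -0.4, -0.4]
  grip: [0.44, 0.44, 0.44, 0.44, 0.44]

```text
time_s: 19.87
tcp_pos: [0.4203, 0.2497, 0.2429]
ee_rot: [[-0.998, -0.068, 0.005], [-0.068, 0.998, 0.004], [-0.005, 0.004, -1.0]]
wrist_force: [0.1, 0.0, -1.7]
gripper_width: 0.592
gripper_force: 30.0
```

Request:
servo_tool:
  slide:
    - [0, 0, 0.03]
    - [0, 0, 0.06]
    - [0, 0, 0.09]
    - [0, 0, 0.11]
    - [0, 0, 0.12]
  spin: [0, 0, 0, 0, 0]
  grip: [0.44, 0.44, 0.44, 0.44, 0.44]

```text
time_s: 20.28
tcp_pos: [0.4175, 0.2445, 0.118]
ee_rot: [[-0.998, -0.064, -0.005], [-0.064, 0.998, -0.005], [0.005, -0.004, -1.0]]
wrist_force: [-0.2, -0.0, -1.2]
gripper_width: 0.595
gripper_force: 30.0
```

Request:
servo_tool:
  slide:
    - [0, 0, 0.003]
    - [0, 0, 0.006]
    - [0, 0, 0.007]
    - [0, 0, 0.007]
    - [0, 0, 0.007]
  spin: [0, 0, 0, 0, 0]
  grip: [0.44, 0.44, 0.44, 0.44, 0.44]

```text
time_s: 20.7
tcp_pos: [0.4193, 0.2469, 0.1153]
ee_rot: [[-0.998, -0.065, 0.001], [-0.065, 0.998, 0.001], [-0.001, 0.001, -1.0]]
wrist_force: [0.1, -0.5, -1.1]
gripper_width: 0.591
gripper_force: 30.0
```

```bash
cat >> h.py <<'E'
def lid2(tag):
    s=sense();d,W,m=shot(tag)
    mm=np.zeros_like(m);mm[60:245,255:385]=True
    P=W[m&mm];P=P[(P[:,0]>.35)&(P[:,0]<.45)&(P[:,1]>.225)&(P[:,1]<.262)]
    for x in np.arange(.37,.42,.003):
        k=abs(P[:,0]-x)<.0015
        if k.any(): print(round(x,3),np.round(np.percentile(P[k,2],[5,50,95]),4),end=" | ")
    L=P[(P[:,2]>.075)];print("\nlid n",len(L),L[:,0].min())
    x0=np.percentile(L[:,0],1)+.004;L=L[L[:,0]>x0]
    med=np.array([[x,np.median(L[abs(L[:,0]-x)<.002,2])] for x in np.arange(x0+.002,L[:,0].max()-.002,.002)])
    g=np.polyfit(med[:,0],med[:,1],1);print("slope",np.degrees(np.arctan(g[0])),"z at",x0,np.polyval(g,x0))
E
python3 - <<'E'
from h import *
lid2("w12");to((.4189,.2458,.1066),93.65)
E
```

```text
0.37 [0.0004 0.0018 0.0029] | 0.373 [0.0004 0.0017 0.0029] | 0.376 [-0.7236  0.0016  0.0028] | 0.379 [-0.6132  0.0024  0.0306] | 0.382 [0.0013 0.03   0.085 ] | 0.385 [0.0287 0.0917 0.1104] | 0.388 [0.0183 0.1102 0.1114] | 0.391 [0.0179 0.1102 0.1114] | 0.394 [0.1094 0.1104 0.1114] | 0.397 [0.1095 0.1104 0.1115] | 0.4 [0.1094 0.1104 0.1114] | 0.403 [0.1095 0.1105 0.1114] | 0.406 [0.1094 0.1104 0.1114] | 0.409 [0.1095 0.1104 0.1113] | 0.412 [0.1092 0.1102 0.1113] | 
lid n 4804 0.3831134505808001
slope -0.0899088369454249 z at 0.38758451726328463 0.1104371092956523
t 20.75 tcp [0.4192 0.2469 0.1153] yaw 93.73 w 0.594 F [-0.  -0.5 -0.6] 29.99694675207138
slide [ 0.0004 -0.0011  0.0087] spin 0.08
```

View pics/w12.png

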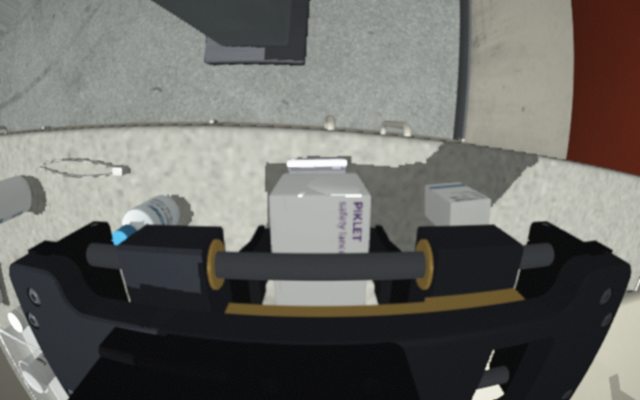

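Request:
servo_tool:
  slide:
    - [0, -0.001, 0.003]
    - [0, -0.001, 0.006]
    - [0, -0.001, 0.007]
    - [0, -0.001, 0.008]
    - [0, -0.001, 0.0085]
  spin: [0, 0, 0, 0, 0]
  grip: [0.44, 0.44, 0.44, 0.44, 0.44]

```text
time_s: 21.17
tcp_pos: [0.4188, 0.2455, 0.106]
ee_rot: [[-0.998, -0.065, -0.0], [-0.065, 0.998, -0.0], [0.0, -0.0, -1.0]]
wrist_force: [-1.1, -1.0, 4.4]
gripper_width: 0.592
gripper_force: 30.0
```

Request:
servo_tool:
  slide:
    - [0, 0, 0.0004]
    - [0, 0, 0.0008]
    - [0, 0, 0.0012]
    - [0, 0, 0.0016]
    - [0, 0, 0.002]
  spin: [0, 0, 0, 0, 0]
  grip: [0.44, 0.44, 0.44, 0.44, 0.44]

```text
time_s: 21.58
tcp_pos: [0.4188, 0.2455, 0.1057]
ee_rot: [[-0.998, -0.066, 0.0], [-0.066, 0.998, -0.0], [-0.0, -0.0, -1.0]]
wrist_force: [-6.8, -1.4, 15.5]
gripper_width: 0.594
gripper_force: 30.0
```

Request:
servo_tool:
  slide:
    - [0.0007, 0, 0.0002]
    - [0.0014, 0, 0.0004]
    - [0.0021, 0, 0.0006]
    - [0.0028, 0, 0.0008]
    - [0.0035, 0, 0.001]
  spin: [0, 0, 0, 0, 0]
  grip: [0.44, 0.44, 0.44, 0.44, 0.44]

```text
time_s: 22.0
tcp_pos: [0.417, 0.2456, 0.1049]
ee_rot: [[-0.998, -0.066, 0.004], [-0.066, 0.998, 0.001], [-0.004, 0.001, -1.0]]
wrist_force: [1.7, -3.7, 8.3]
gripper_width: 0.591
gripper_force: 30.0
```

```bash
python3 - <<'E'
from h import *
lid2("w13");to((.4189,.2458,.1066),93.65)
E
```

```text
0.37 [0.0004 0.0017 0.0029] | 0.373 [0.0002 0.0017 0.0029] | 0.376 [-0.7368  0.0017  0.0028] | 0.379 [-0.6246  0.002   0.0308] | 0.382 [0.0024 0.0758 0.099 ] | 0.385 [0.028  0.0953 0.1   ] | 0.388 [0.0235 0.0993 0.1003] | 0.391 [0.0984 0.0994 0.1005] | 0.394 [0.0986 0.0996 0.1004] | 0.397 [0.0987 0.0996 0.1005] | 0.4 [0.0988 0.0997 0.1007] | 0.403 [0.0988 0.0998 0.1008] | 0.406 [0.0989 0.0999 0.1008] | 0.409 [0.0988 0.1    0.1007] | 
lid n 4512 0.38114791446610136
slope 1.566794096645842 z at 0.3856966002934725 0.09932367750344019
t 22.05 tcp [0.4169 0.2456 0.1049] yaw 93.8 w 0.595 F [ 0.7 -3.9  9.5] 30.00961035490036
slide [-0.002   0.0001 -0.0017] spin 0.15
```

Request:
servo_tool:
  slide:
    - [0.0003, 0, 0.0005]
    - [0.0006, 0, 0.001]
    - [0.0009, 0, 0.0015]
    - [0.0012, 0, 0.002]
    - [0.0015, 0, 0.0025]
  spin: [0, 0, 0, 0, 0]
  grip: [0.44, 0.44, 0.44, 0.44, 0.44]

```text
time_s: 22.47
tcp_pos: [0.4149, 0.2455, 0.1031]
ee_rot: [[-0.998, -0.066, 0.003], [-0.066, 0.998, 0.001], [-0.003, 0.0, -1.0]]
wrist_force: [-4.8, -3.3, 17.5]
gripper_width: 0.593
gripper_force: 30.0
```

```bash
python3 - <<'E'
from h import *
lid2("w14");to((.4189,.2458,.1066),93.65)
E
```

```text
0.37 [0.0005 0.0017 0.0028] | 0.373 [0.0003 0.0017 0.0028] | 0.376 [-0.7878  0.0017  0.0027] | 0.379 [-0.5627  0.0763  0.0963] | 0.382 [0.0023 0.0717 0.0969] | 0.385 [0.0254 0.0962 0.0976] | 0.388 [0.0222 0.0968 0.0978] | 0.391 [0.096  0.0971 0.0981] | 0.394 [0.0962 0.0973 0.0983] | 0.397 [0.0965 0.0975 0.0985] | 0.4 [0.0968 0.0978 0.0988] | 0.403 [0.097  0.0981 0.099 ] | 0.406 [0.0972 0.0981 0.0991] | 0.409 [0.0974 0.0977 0.0983] | 
lid n 4385 0.37877369946796013
slope 4.2412932659152744 z at 0.38352392272357405 0.09654126525769109
t 22.52 tcp [0.4148 0.2455 0.1031] yaw 93.81 w 0.594 F [-4.2 -3.5 16.1] 30.015138387680054
slide [-0.0041  0.     -0.0035] spin 0.16
```

Request:
servo_tool:
  slide:
    - [0, 0, 0.0004]
    - [0, 0, 0.0008]
    - [0, 0, 0.0012]
    - [0, 0, 0.0016]
    - [0, 0, 0.002]
  spin: [0, 0, 0, 0, 0]
  grip: [0.44, 0.44, 0.44, 0.44, 0.44]

```text
time_s: 22.93
tcp_pos: [0.4141, 0.2454, 0.102]
ee_rot: [[-0.998, -0.067, 0.001], [-0.067, 0.998, 0.0], [-0.001, -0.0, -1.0]]
wrist_force: [-10.5, -3.0, 26.9]
gripper_width: 0.591
gripper_force: 30.0
```

```bash
python3 - <<'E'
from h import *
lid2("w15");to((.4189,.2458,.1066),93.65)
E
```

```text
0.37 [-0.4924  0.0016  0.0029] | 0.373 [-0.0003  0.0017  0.0027] | 0.376 [-0.7683  0.0015  0.003 ] | 0.379 [-0.4857  0.0825  0.0952] | 0.382 [0.0017 0.0652 0.0957] | 0.385 [0.0266 0.0949 0.0962] | 0.388 [0.0241 0.0954 0.0965] | 0.391 [0.0948 0.0959 0.0969] | 0.394 [0.0951 0.0962 0.0972] | 0.397 [0.0954 0.0965 0.0975] | 0.4 [0.0958 0.0968 0.0978] | 0.403 [0.0961 0.0971 0.098 ] | 0.406 [0.0964 0.0972 0.0981] | 
lid n 4373 0.3775813850272206
slope 5.752107285065637 z at 0.38238129968257206 0.0949862069226454
t 22.98 tcp [0.4141 0.2454 0.102 ] yaw 93.82 w 0.593 F [-9.1 -3.1 24.8] 30.017824172973633
slide [-0.0049  0.0001 -0.0046] spin 0.17
```

Request:
servo_tool:
  slide:
    - [0, 0, -0.003]
    - [0, 0, -0.006]
    - [-0.002, 0, -0.006]
    - [-0.0035, 0, -0.006]
    - [-0.0035, 0, -0.006]
  spin: [0, 0, 0, 0, 0]
  grip: [0.44, 0.44, 0.44, 0.44, 0.44]

```text
time_s: 23.4
tcp_pos: [0.4176, 0.2455, 0.104]
ee_rot: [[-0.998, -0.065, -0.0], [-0.065, 0.998, -0.0], [0.0, -0.0, -1.0]]
wrist_force: [0.0, -0.5, 0.1]
gripper_width: 0.594
gripper_force: 30.0
```

```bash
python3 - <<'E'
from h import *
lid2("w16");to((.4175,.2458,.102),93.65)
E
```

```text
0.37 [0.0001 0.0018 0.003 ] | 0.373 [0.0003 0.0018 0.0028] | 0.376 [-0.7263  0.0016  0.0028] | 0.379 [-0.6971  0.002   0.0308] | 0.382 [0.0017 0.0812 0.0971] | 0.385 [0.0286 0.0882 0.0978] | 0.388 [0.0189 0.097  0.0983] | 0.391 [0.0177 0.0973 0.0985] | 0.394 [0.0967 0.0979 0.0989] | 0.397 [0.0973 0.0982 0.0992] | 0.4 [0.0974 0.0984 0.0996] | 0.403 [0.0976 0.0987 0.0998] | 0.406 [0.0979 0.099  0.1   ] | 0.409 [0.0982 0.0991 0.1002] | 
lid n 4398 0.3813672508129233
slope 5.1971801998910605 z at 0.3859139124920731 0.09716303055328904
t 23.45 tcp [0.4174 0.2453 0.1039] yaw 93.71 w 0.596 F [ 0.5 -0.5 -0.8] 29.996204674243927
slide [-0.0001  0.0005  0.0019] spin 0.06
```

Request:
servo_tool:
  slide:
    - [0, 0, 0.001]
    - [0, 0, 0.002]
    - [0.001, 0, 0.0025]
    - [0.002, 0, 0.003]
    - [0.003, 0, 0.0035]
  spin: [0, 0, 0, 0, 0]
  grip: [0.44, 0.44, 0.44, 0.44, 0.44]

```text
time_s: 23.87
tcp_pos: [0.4161, 0.2458, 0.1024]
ee_rot: [[-0.998, -0.066, 0.004], [-0.066, 0.998, 0.001], [-0.004, 0.001, -1.0]]
wrist_force: [2.8, -3.7, 7.9]
gripper_width: 0.593
gripper_force: 30.0
```

Request:
servo_tool:
  slide:
    - [0.0006, 0, 0.0002]
    - [0.0012, 0, 0.0004]
    - [0.0018, 0, 0.0006]
    - [0.0024, 0, 0.0008]
    - [0.003, 0, 0.001]
  spin: [0, 0, 0, 0, 0]
  grip: [0.44, 0.44, 0.44, 0.44, 0.44]

```text
time_s: 24.28
tcp_pos: [0.4139, 0.2465, 0.1018]
ee_rot: [[-0.998, -0.067, 0.006], [-0.067, 0.998, 0.003], [-0.006, 0.003, -1.0]]
wrist_force: [2.7, -1.6, 6.6]
gripper_width: 0.596
gripper_force: 30.0
```

```bash
python3 - <<'E'
from h import *
lid2("w17");to((.4175,.2458,.102),93.65)
E
```

```text
0.37 [-0.5773  0.0017  0.0028] | 0.373 [0.0004 0.0017 0.0027] | 0.376 [-0.7696  0.0016  0.0028] | 0.379 [-0.4767  0.0836  0.0943] | 0.382 [0.0018 0.0633 0.0948] | 0.385 [0.0261 0.094  0.0953] | 0.388 [0.0195 0.0946 0.0957] | 0.391 [0.094  0.0951 0.0962] | 0.394 [0.0945 0.0955 0.0965] | 0.397 [0.0948 0.0958 0.0969] | 0.4 [0.0952 0.0963 0.0973] | 0.403 [0.0956 0.0966 0.0977] | 0.406 [0.0959 0.0968 0.0977] | 
lid n 4307 0.37762507527456335
slope 6.864572018164985 z at 0.38237238619693475 0.09410870048466738
t 24.33 tcp [0.4138 0.2466 0.1017] yaw 93.82 w 0.601 F [ 3.  -0.4  6.7] 30.00337064266205
slide [-0.0037 -0.001  -0.0002] spin 0.17
```

Request:
servo_tool:
  slide:
    - [0.0003, 0, 0.0004]
    - [0.0006, 0, 0.0008]
    - [0.0009, 0, 0.0012]
    - [0.0012, 0, 0.0016]
    - [0.0015, 0, 0.002]
  spin: [0, 0, 0, 0, 0]
  grip: [0.44, 0.44, 0.44, 0.44, 0.44]

```text
time_s: 24.75
tcp_pos: [0.4117, 0.2464, 0.1001]
ee_rot: [[-0.998, -0.067, 0.005], [-0.067, 0.998, 0.003], [-0.005, 0.003, -1.0]]
wrist_force: [-1.2, -0.4, 11.4]
gripper_width: 0.595
gripper_force: 30.0
```

```bash
python3 - <<'E'
from h import *
lid2("w18");to((.4175,.2458,.102),93.65)
E
```

```text
0.37 [-0.1878  0.0017  0.003 ] | 0.373 [0.0004 0.0017 0.0028] | 0.376 [-0.3801  0.0826  0.0913] | 0.379 [-0.5252  0.0809  0.0918] | 0.382 [0.002  0.0545 0.0924] | 0.385 [0.0243 0.0918 0.0931] | 0.388 [0.0185 0.0924 0.0938] | 0.391 [0.0203 0.093  0.0942] | 0.394 [0.0926 0.0937 0.0947] | 0.397 [0.093  0.0941 0.0952] | 0.4 [0.0936 0.0946 0.0956] | 0.403 [0.0941 0.0951 0.096 ] | 0.406 [0.0941 0.0946 0.0951] | 
lid n 4235 0.37544728166576985
slope 9.488979054549008 z at 0.3801382868506867 0.09128591470305594
t 24.8 tcp [0.4117 0.2464 0.1   ] yaw 93.82 w 0.593 F [ 0.1 -1.7  9.9] 30.004465170001424
slide [-0.0058 -0.001  -0.0019] spin 0.17
```

Request:
servo_tool:
  slide:
    - [0.0005, 0, 0.0006]
    - [0.001, 0, 0.0012]
    - [0.0015, 0, 0.0018]
    - [0.002, 0, 0.0024]
    - [0.0025, 0, 0.003]
  spin: [0, 0, 0, 0, 0]
  grip: [0.44, 0.44, 0.44, 0.44, 0.44]

```text
time_s: 25.22
tcp_pos: [0.4086, 0.2461, 0.0972]
ee_rot: [[-0.998, -0.067, 0.004], [-0.067, 0.998, 0.003], [-0.004, 0.002, -1.0]]
wrist_force: [-4.6, -0.3, 13.5]
gripper_width: 0.593
gripper_force: 30.0
```

```bash
python3 - <<'E'
from h import *
lid2("w19");to((.4175,.2458,.102),93.65)
E
```

```text
0.37 [-0.2271  0.0016  0.0027] | 0.373 [0.0009 0.0846 0.0867] | 0.376 [0.0008 0.086  0.0875] | 0.379 [-0.5632  0.0855  0.088 ] | 0.382 [0.0018 0.0315 0.0888] | 0.385 [0.0231 0.0883 0.0896] | 0.388 [0.0259 0.0894 0.0905] | 0.391 [0.089  0.0901 0.0913] | 0.394 [0.0897 0.0909 0.0919] | 0.397 [0.0905 0.0916 0.0928] | 0.4 [0.091  0.0921 0.0931] | 0.403 [0.0913 0.0917 0.092 ] | 
lid n 4171 0.37190987599998276
slope 13.621157508283911 z at 0.3768263926661268 0.08666010486174208
t 25.27 tcp [0.4085 0.2461 0.0971] yaw 93.82 w 0.591 F [-4.1 -0.1 13. ] 29.999382403912023
slide [-0.009  -0.0009 -0.0049] spin 0.17
```

Request:
servo_tool:
  slide:
    - [0.0004, 0, 0.0007]
    - [0.0008, 0, 0.0014]
    - [0.0012, 0, 0.0021]
    - [0.0016, 0, 0.0028]
    - [0.002, 0, 0.0035]
  spin: [0, 0, 0, 0, 0]
  grip: [0.44, 0.44, 0.44, 0.44, 0.44]

```text
time_s: 25.68
tcp_pos: [0.4059, 0.2459, 0.0936]
ee_rot: [[-0.998, -0.066, 0.002], [-0.066, 0.998, 0.002], [-0.002, 0.002, -1.0]]
wrist_force: [-7.5, 0.4, 16.7]
gripper_width: 0.594
gripper_force: 30.0
```

```bash
cat >> h.py <<'E'
E
python3 - <<'E'
from h import *
lid2("w20");to((.4175,.2458,.102),93.65)
E
```

```text
0.37 [0.0007 0.0795 0.0813] | 0.373 [0.0009 0.0807 0.0822] | 0.376 [0.     0.0817 0.0833] | 0.379 [-0.5256  0.0302  0.0841] | 0.382 [0.0013 0.0833 0.0852] | 0.385 [0.009  0.085  0.0863] | 0.388 [0.0848 0.0861 0.0875] | 0.391 [0.0859 0.0871 0.0883] | 0.394 [0.0869 0.0881 0.0892] | 0.397 [0.0877 0.0888 0.0899] | 0.4 [0.0882 0.0885 0.089 ] | 
lid n 4241 0.36879820416290476
slope 18.28851871277261 z at 0.37359467054892065 0.08130889295387159
t 25.73 tcp [0.4058 0.2459 0.0935] yaw 93.8 w 0.593 F [-6.9  1.1 15.8] 30.000324414577335
slide [-0.0117 -0.0008 -0.0085] spin 0.15
```

Request:
servo_tool:
  slide:
    - [0.0002, 0, 0.0005]
    - [0.0004, 0, 0.001]
    - [0.0006, 0, 0.0015]
    - [0.0008, 0, 0.002]
    - [0.001, 0, 0.0025]
  spin: [0, 0, 0, 0, 0]
  grip: [0.44, 0.44, 0.44, 0.44, 0.44]

```text
time_s: 26.15
tcp_pos: [0.4043, 0.2457, 0.091]
ee_rot: [[-0.998, -0.066, 0.001], [-0.066, 0.998, 0.002], [-0.001, 0.002, -1.0]]
wrist_force: [-8.9, 1.4, 16.5]
gripper_width: 0.595
gripper_force: 30.0
```

```bash
python3 - <<'E'
from h import *
lid2("w21");to((.4175,.2458,.102),93.65)
E
```

```text
0.37 [0.0009 0.0764 0.0781] | 0.373 [0.001  0.0776 0.0794] | 0.376 [-0.3372  0.0788  0.0805] | 0.379 [-0.5405  0.0791  0.0817] | 0.382 [0.0014 0.0811 0.083 ] | 0.385 [0.0813 0.0829 0.0842] | 0.388 [0.0828 0.0841 0.0853] | 0.391 [0.0839 0.0852 0.0865] | 0.394 [0.0849 0.0863 0.0876] | 0.397 [0.0854 0.0866 0.0875] | 
lid n 4292 0.3669209661339031
slope 21.396687987651458 z at 0.3717765370011813 0.0776625811556284
t 26.2 tcp [0.4043 0.2457 0.0909] yaw 93.79 w 0.587 F [-9.2  1.9 16.6] 30.00151013256982
slide [-0.0132 -0.0007 -0.0111] spin 0.14
```

Request:
servo_tool:
  slide:
    - [0.0002, 0, 0.0004]
    - [0.0004, 0, 0.0008]
    - [0.0006, 0, 0.0012]
    - [0.0008, 0, 0.0016]
    - [0.0008, 0, 0.0018]
  spin: [0, 0, 0, 0, 0]
  grip: [0.44, 0.44, 0.44, 0.44, 0.44]

```text
time_s: 26.62
tcp_pos: [0.4034, 0.2456, 0.0892]
ee_rot: [[-0.998, -0.066, 0.001], [-0.066, 0.998, 0.002], [-0.001, 0.002, -1.0]]
wrist_force: [-11.0, 2.2, 18.5]
gripper_width: 0.59
gripper_force: 30.0
```

```bash
python3 - <<'E'
from h import *
lid2("w22");to((.4175,.2458,.102),93.65)
E
```

```text
0.37 [0.0008 0.0743 0.0761] | 0.373 [0.0007 0.0756 0.0774] | 0.376 [-0.5655  0.0769  0.0787] | 0.379 [-0.5308  0.0774  0.08  ] | 0.382 [0.0011 0.0799 0.0815] | 0.385 [0.0801 0.0815 0.0828] | 0.388 [0.0813 0.0827 0.0842] | 0.391 [0.0827 0.0841 0.0855] | 0.394 [0.0841 0.0851 0.0863] | 0.397 [0.0843 0.085  0.0855] | 
lid n 3814 0.36697889037214304
slope 23.495515159040004 z at 0.3731330310472736 0.0762942177094705
t 26.67 tcp [0.4034 0.2456 0.0893] yaw 93.79 w 0.593 F [-9.8  1.8 17.5] 30.00316593213938
slide [-0.0141 -0.0008 -0.0127] spin 0.14
```

Request:
servo_tool:
  slide:
    - [0, 0, 0.0003]
    - [0, 0, 0.0006]
    - [0.0005, 0, 0.0008]
    - [0.001, 0, 0.0008]
    - [0.001, 0, 0.0005]
  spin: [0, 0, 0, 0, 0]
  grip: [0.44, 0.44, 0.44, 0.44, 0.44]

```text
time_s: 27.08
tcp_pos: [0.4032, 0.2456, 0.0891]
ee_rot: [[-0.998, -0.066, 0.003], [-0.066, 0.998, 0.002], [-0.003, 0.002, -1.0]]
wrist_force: [-6.2, -0.2, 14.4]
gripper_width: 0.595
gripper_force: 30.0
```

```bash
python3 - <<'E'
from h import *
lid2("w23");to((.4175,.2458,.102),93.65)
E
```

```text
0.37 [0.0009 0.0743 0.076 ] | 0.373 [0.001  0.0754 0.0772] | 0.376 [-0.3426  0.0769  0.0787] | 0.379 [-0.5249  0.0773  0.0799] | 0.382 [0.001  0.0798 0.0814] | 0.385 [0.08   0.0814 0.0829] | 0.388 [0.0812 0.0827 0.084 ] | 0.391 [0.0827 0.084  0.0857] | 0.394 [0.0837 0.0848 0.0861] | 0.397 [0.0839 0.0844 0.085 ] | 
lid n 3745 0.36716516722503606
slope 23.21054418208055 z at 0.37323689118381914 0.07629129651150725
t 27.13 tcp [0.4032 0.2457 0.0891] yaw 93.8 w 0.593 F [-7.1  0.4 18.3] 30.00025687739253
slide [-0.0143 -0.0008 -0.0128] spin 0.15
```

Request:
servo_tool:
  slide:
    - [0, 0, -0.0008]
    - [0, 0, -0.0012]
    - [0, 0, -0.0012]
    - [0, 0, -0.0012]
    - [0, 0, -0.0012]
  spin: [0, 0, 0, 0, 0]
  grip: [0.44, 0.42, 0.4, 0.37, 0.33]

```text
time_s: 27.55
tcp_pos: [0.4026, 0.2444, 0.0877]
ee_rot: [[-0.998, -0.065, -0.0], [-0.065, 0.998, -0.0], [0.0, -0.0, -1.0]]
wrist_force: [0.5, -0.4, 0.1]
gripper_width: 0.64
gripper_force: 0.0
```

Request:
servo_tool:
  slide:
    - [0, 0, 0]
    - [0, 0, 0]
    - [0, 0, 0]
    - [0, 0, 0]
    - [0, 0, 0]
  spin: [0, 0, 0, 0, 0]
  grip: [0.28, 0.2, 0.1, 0.1, 0.1]

```text
time_s: 27.97
tcp_pos: [0.4026, 0.2444, 0.0877]
ee_rot: [[-0.998, -0.065, -0.0], [-0.065, 0.998, -0.0], [0.0, -0.0, -1.0]]
wrist_force: [0.4, 0.4, -0.2]
gripper_width: 0.877
gripper_force: 0.0
```

Request:
servo_tool:
  slide:
    - [0, 0, -0.01]
    - [0, 0, -0.03]
    - [0, 0, -0.06]
    - [0, 0, -0.1]
    - [0, 0, -0.13]
  spin: [0, 0, 0, 0, 0]
  grip: [0.1, 0.1, 0.1, 0.1, 0.1]

```text
time_s: 28.38
tcp_pos: [0.4029, 0.2446, 0.2204]
ee_rot: [[-0.998, -0.065, 0.002], [-0.065, 0.998, 0.001], [-0.002, 0.001, -1.0]]
wrist_force: [0.7, -0.4, 0.2]
gripper_width: 0.898
gripper_force: 0.0
```

Request:
servo_tool:
  slide:
    - [0, -0.02, -0.01]
    - [0, -0.05, -0.02]
    - [0, -0.08, -0.03]
    - [0, -0.08, -0.03]
    - [0, -0.08, -0.03]
  spin: [0, 0, 0, 0, 0]
  grip: [0, 0, 0, 0, 0]

```text
time_s: 28.8
tcp_pos: [0.4079, 0.1638, 0.2485]
ee_rot: [[-0.998, -0.063, 0.001], [-0.063, 0.998, 0.001], [-0.001, 0.001, -1.0]]
wrist_force: [0.1, -0.1, -0.6]
gripper_width: 0.997
gripper_force: 0.0
```

```bash
python3 - <<'E'
from h import *
s=sense();d,W,m=shot("w24");to((.4175,.2458,.102),93.65)
P=sel(W,m,.34,.45,.2,.29,.062,.11);print("lid",len(P),P.mean(0),rect(P),plane(P))
P=sel(W,m,.37,.39,.2,.29,.02,.034);print("ledge",len(P),P.min(0),P.max(0))
for n in("flat_carton","tall_carton","spray_bottle","pill_jar","saline_bottle","vial_carton"):
    for c in ("wrist","side","scene"):
        if c!="wrist" and n=="flat_carton": D=capture(c);W2,m2=cloud(D);P=sel(W2,m2,.47,.6,-.07,.01,.042,.08);print(c,len(P),plane(P)[:2],rect(P))
        print(n,c,[(np.round(a["point"],3).tolist(),round(a["conf"],2)) for a in tip_of(n,c)[:1]])
b=cv2.imread("pics/w24.png")[80:260,200:620];cv2.imwrite("pics/v24.png",cv2.resize(b,None,fx=1.9,fy=1.9))
E
```

```text
t 28.85 tcp [0.4078 0.1644 0.248 ] yaw 93.66 w 0.996 F [ 0.5  0.5 -1.6] 0.0
slide [-0.0148  0.0805  0.1461] spin 0.01
lid 3602 [0.40124461 0.24339407 0.08635216] ((405.8636169433594, 245.94537353515625), (80.3433609008789, 51.0765495300293), 3.34377121925354) (np.float64(18.385817469867877), np.float64(23.881900457956334), array([ 0.30392301,  0.13456529, -0.0683477 ]))
ledge 16 [0.38028876 0.22008377 0.02354331] [0.38956786 0.22349847 0.03316587]
flat_carton wrist [([0.539, -0.027, 0.022], 0.62)]
side 123 (np.float64(10.744883331682956), np.float64(1.8898357745639087)) ((561.5487670898438, -31.131378173828125), (35.15715789794922, 51.3289794921875), 3.118628740310669)
flat_carton side [([0.54, -0.026, 0.031], 0.53)]
scene 359 (np.float64(14.0804847906753), np.float64(27.575934923075952)) ((533.214599609375, -33.327186584472656), (96.35272216796875, 60.59758758544922), 3.976426839828491)
flat_carton scene [([0.54, -0.029, 0.028], 0.92)]
tall_carton wrist [([0.423, 0.248, 0.032], 0.76)]
tall_carton side [([0.424, 0.25, 0.027], 0.79)]
tall_carton scene [([0.425, 0.244, 0.028], 0.82)]
spray_bottle wrist [([0.436, -0.12, 0.001], 0.91)]
spray_bottle side []
spray_bottle scene [([0.435, -0.123, -0.002], 0.81)]
pill_jar wrist []
pill_jar side [([0.617, -0.174, 0.002], 0.53)]
pill_jar scene [([0.617, -0.174, 0.004], 0.65)]
saline_bottle wrist [([0.439, 0.102, -0.004], 0.84)]
saline_bottle side [([0.439, 0.101, 0.001], 0.53)]
saline_bottle scene [([0.437, 0.102, 0.003], 0.72)]
vial_carton wrist [([0.406, 0.353, -0.002], 0.87)]
vial_carton side [([0.409, 0.355, 0.002], 0.77)]
vial_carton scene [([0.411, 0.355, 0.0], 0.81)]
```

View pics/v24.png

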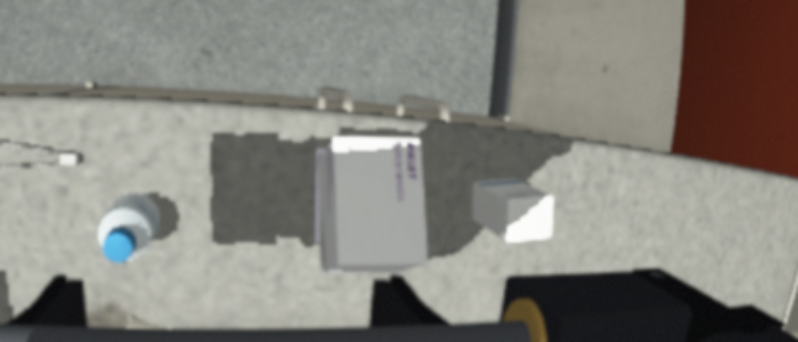

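```bash
python3 - <<'E'
from h import *
def chk(W,m,o,yaw,t,H,L,w):
    a,b=np.radians(yaw),np.radians(t)
    X=np.array([np.cos(a)*np.cos(b),np.sin(a)*np.cos(b),np.sin(b)]);Y=np.array([-np.sin(a),np.cos(a),0]);Z=np.cross(X,Y)
    P=(W[m]-[0,0,.0016]-o)@np.c_[X,Y,Z]
    k=(abs(P[:,2]-H)<.006)&(P[:,0]>-.012)&(P[:,0]<L+.012)&(abs(P[:,1])<w/2+.01);P=P[k]
    I=P[(abs(P[:,1])<w/2-.006)&(P[:,0]>.008)&(P[:,0]<L-.008)];g=np.linalg.lstsq(np.c_[I[:,:2],np.ones(len(I))],I[:,2],rcond=None)[0]
    print(len(P),"x",np.percentile(P[:,0],[.5,99.5]),"y",np.percentile(P[:,1],[1,99]),"z",np.median(I[:,2])-H,"tilt deg",np.degrees(g[:2]),"yaw",cv2.minAreaRect((P[:,:2]*1e3).astype(np.float32))[2])
s=sense();d,W,m=shot("w25")
print("tall");chk(W,m,[.390,.2439,.0164],3.65,24,.06,.072,.052)
for c in("side","scene"):
    W,m=cloud(capture(c))
    if c=="side":chk(W-[0,0,-.0016],m,[.390,.2439,.0164],3.65,24,.06,.072,.052)
    print("flat",c);chk(W-[0,0,-.0016],m,[.4925,-.0325,.0164],2.5,14,.028,.095,.055)
E
```

```text
tall
3213 x [0.00170333 0.07074377] y [-0.02361389  0.02572956] z -5.798844639019751e-05 tilt deg [-0.01410097  0.14586028] yaw 89.43533325195312
395 x [0.00136602 0.07065472] y [-0.02399319  0.02490012] z -7.119894139549776e-05 tilt deg [ 0.10687141 -0.29362718] yaw 0.21127617359161377
flat side
116 x [0.05913262 0.09476322] y [-0.02674059  0.02167188] z 0.0003756882743129082 tilt deg [-1.50054405 -0.70911201] yaw 87.71240997314453
flat scene
310 x [-0.00050133  0.09622673] y [-0.03002608  0.02634012] z -0.000887549722133802 tilt deg [-0.15363857 -0.72606716] yaw 88.53912353515625
```

```bash
python3 -c "
from station import *
print(finish_job())"
```

```text
the job is handed in; nothing more can be done
None
```

I laid both cartons on their stands and handed the job in at about 29 s; in the last camera checks both lay flat, centred and near the ledge (about 1–2 mm off), at most about 30 N on the stands and 30 N grip per finger; the judge's verdict was not shown.

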